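Set the tilting rest to its mark and hold the brass plate flush on the slope

TASK

Set the tilting rest: turn its black dial a little at a time until the brass pointer on its far side lines up with the index tab. Then pick up the rectangular brass plate by its wooden grip (not the round disc), tilt it to match the rest's sloped face and hold it flush on the middle of that face with light, steady pressure, about 1 kg of push. Finish while still gripping and pressing it there: do not let go, leave the rest at its mark and leave the other things on the bench alone.

Things in the scene. Friction and masses are not known exactly. Their poses are not given: they have to be found in the camera images.
- rest: the tilting rest, a metal fixture fixed to the bench; dark base 130 x 130 x 14 mm, aluminium cheeks, tilting steel table on a hinge along y 75 mm up. Origin: centre of the base's underside. x points to the high side of the slope (roughly to the robot's right), y roughly away from the robot, z up. The dial's housing (56 mm square, 50 mm tall) stands at x 150, y -40 mm; pointer and index tab are on the +y side.
- face (a point): middle of the top face of the rest's steel table (100 mm along x, 84 mm along y). The frame tilts with the table: x runs up the slope, y along the hinge, z is the outward normal. The hinge lies 12 mm below this point along -z. The cheeks stay below the face's middle. Friction holds the tilt against pushes of up to 25 N near the middle.
- dial (a joint): angle of the black dial, rad, 0 to 1.8, growing clockwise seen from above; stays where left. 1 rad tilts table and pointer by 0.35 rad: clockwise raises the table's +x edge and the pointer tip; table level at 0. The start is always too flat: 0.45 to 1.35 rad of clockwise turn is needed. Turning takes about 0.2 N m.
- dial_grip (a point): point on the dial's vertical axis at the height to grip, 87 mm above the bench. The grip is a black bar 46 mm long (x of this frame), 14 mm wide (y, pinch across it) and 32 mm tall, from 62 to 94 mm above the bench, on a disc 48 mm across. The frame turns with the dial.
- pointer_tip (a point): end of the brass pointer, a bar 8 mm wide and 5 mm thick fixed to the tilting table, reaching 125 mm from the hinge along +x on the rest's +y side, away from the robot. The point is at its free end, mid-thickness, 2 mm off its +y side. Axes parallel to those of the face, tilting with it.
- index_mark (a point): end of the dark steel index tab, 22 mm wide and 5 mm thick, on the aluminium arc just beyond the pointer (+y), also 125 mm from the hinge; set to the wanted tilt (0.28 to 0.50 rad above level), stiff, not to be moved. When pointer and tab line up this point coincides with pointer_tip and the frames are parallel.
- plate: the workpiece: rectangular brass plate 60 x 45 x 4 mm (x, y, z) lying flat, with a wooden grip block 36 x 22 x 50 mm (x, y, z) upright on its middle, top 54 mm above the plate's underside; 0.09 to 0.18 kg. Origin: centre of the plate's underside; z up along the block. Grip the block across its 22 mm (along y).
- disc: bystander: round brass disc 54 mm across, 4 mm thick, with the same kind of wooden grip block. Origin: centre of its underside.
- jar: bystander: glass jar with a white cap, 56 mm across, 75 mm tall; origin under its middle.
- bench_block: bystander: square steel block 65 x 65 x 35 mm; origin under its middle.
- brush: bystander: small wooden brush, 150 mm long, lying along its x axis.
- driver: bystander: small screwdriver with a green handle, 140 mm long, lying along its x axis.
- pitch_bowl: bystander: dark solid steel bowl, 124 mm across, 45 mm tall; origin under its middle.
There are look-alikes about, which are no part of the job. What is shaped like the plate but green is not meant.

How it is judged:
By the outcome, as a careful person would: the job done as asked, in the order asked, and still so for the second after the job is handed in, while the arm keeps its last pose, push and grip.
It also fails if it takes over 67 s, if anything falls off the work surface, if the arm or the gripper's body presses on something with over 40 N, if the wrist force passes 120 N, or if a joint passes its speed limit or range.

ROBOT

A 6-joint arm with a two-finger parallel gripper is mounted at the origin on the work surface. World frame = base frame: x ahead of the robot, y to its left, z up, the work surface at z = 0. Lengths are in m, angles in rad, forces in N, time in s.
With the tool pointing down it reaches from about 0.35 to 0.85 m from the base axis. Payload 8.1 kg.
Tool frame: the origin (TCP) lies between the finger pads; the fingertips stand 14 mm ahead of it and the grasp point (between the pads) lies 5 mm behind it; z points along the fingers, y is the direction in which the jaws open and shut (so a half turn about z gives the same grasp; the last joint's range is limited). The gripper opens to 93 mm and grips with 3 to 60 N. Pads are 15 mm wide; open, the fingers measure 128 mm over their backs; the gripper's body (75 mm by 188 mm) begins 65 mm behind the grasp point.
Start: joints at [-1.221, 0.13, 1.488, -0, 1.523, -0.085], TCP at [0.253, -0.544, 0.233] pointing down, gripper open.
Joint ranges: [-2.96, 2.96], [-0.89, 2.26], [0.02, 2.5], [-1.34, 4.48], [0, 2.73], [-2.66, 2.66]. Speed limits (rad/s): [2.39, 2.39, 2.79, 3.14, 3.14, 3.14].

INTERFACE

Orientations are given as a rotation vector (axis times angle).
In Python, from plant import robot gives the robot as it stands.
- The arm moves only by the tool step_arm, never from a script. Its argument "targets" is a list of rows, each an object of numbers: "tx", "ty", "tz": the shift along the tool's x, y, z in mm; "ax", "ay", "az": the turn, a rotation vector about the tool's x, y, z in rad; "grip": the closure in counts, from 0 (fully open) to 255 (shut). In form: [{"tx": .., "ty": .., "tz": .., "ax": .., "ay": .., "az": .., "grip": ..}, ...]. A call has 1 to 20 rows; each row shifts and turns the commanded pose from where the row before left it, along the tool's axes as they then stand; what a row does not reach is not made up. A row lasts 1/10 s, in which the tool goes at most 50 mm and 8.59 degrees, less where a joint would pass 70% of its speed; a pose out of reach is approached as far as the arm can. A call with a gripper value outside its range is refused whole. The fingers move at their own pace and stop on an object; "squeeze" is the grip in N (left out, the last holds). Time passes only in rows, so rows that do not move let the fingers close. It gives the time, the measured TCP pose, the force and the opening at its end, in the units of the state.
- robot.read_state(): the state, without advancing time (a new reading comes with each control period).
- robot.read_camera(name): name is "scene" or "top"; returns a dict with "frame" (400x640x3 uint8, blue, green, red), "fx", "fy", "cx", "cy" (pixels), "R" (3x3) and "t" (3): a world point X has camera coordinates R X + t. Camera axes: x right, y down, z forward; pixel columns grow to the right and rows downward; lengths in m; the calibration is good to about 2 mm. A picture is of the moment at which its call begins. There is no depth.
- robot.close_job(): hands the job in, once; it reports no verdict.
The state is a dict: "t": time; "q": joint angles; "dq": joint speeds; "joint_torque": joint torques, N m; "tool_pos": TCP position; "orientation": TCP orientation; "force": force on the tool from outside, world axes, zero at the start; "wrist_torque": the same for the moment, N m; "opening": finger opening in m.
Only numpy, scipy, OpenCV 4.12 (cv2) and the standard library are available. Lean on these libraries where they do the work, as an engineer would, in place of code of your own. Each camera call takes 0.05 s, during which the arm holds its last target.

## Working session

There is one attempt and no reset: what is moved stays moved. The work goes in short steps, Python scripts to look and compute and a tool call to move; the robot and the scene stay as the last step left them, time stands still between calls to the robot, and variables do not carry over. Pictures are saved under pics/ and viewed, and the job is handed in when it is done.

Besides the shell and the picture viewer there is one more tool, called after ">>>" as a command line: name --argument value ..., lists and objects as JSON in quotes. step_arm: Moves the arm, as the interface text tells. Its arguments: {"type":"object","properties":{"targets":{"type":"array"},"squeeze":{"type":"number"}},"required":["targets"]}

```bash
mkdir -p pics; ls; python3 - <<'E'
from plant import robot
import cv2,numpy as np
np.set_printoptions(precision=4,suppress=True)
for n in("scene","top"):
    c=robot.read_camera(n); cv2.imwrite(f"pics/{n}0.png",c["frame"]); print(n,c["fx"],c["fy"],c["cx"],c["cy"],c["R"],c["t"])
print(robot.read_state())
E
```

```text
pics
scene 505.3985733612915 505.3985733612915 320.90786794299225 197.49543678000734 [[-0.0167  0.9998 -0.0101]
 [ 0.8547  0.009  -0.5191]
 [-0.5189 -0.0173 -0.8547]] [-0.0102 -0.4751  1.5989]
top 435.56641525428495 435.56641525428495 316.3898978579843 200.48172483989978 [[ 0.0247 -0.9996  0.0095]
 [-0.989  -0.0258 -0.1456]
 [ 0.1458 -0.0058 -0.9893]] [0.005  0.6048 1.1365]
{'t': 0.1, 'q': array([-1.2214,  0.1311,  1.4892,  0.    ,  1.523 , -0.0854]), 'dq': array([-0.0009, -0.0045, -0.0033, -0.0008, -0.0002,  0.0013]), 'joint_torque': array([  0.0012, -56.1341, -49.3095,   0.0771,   0.0291,  -0.0001]), 'tool_pos': array([ 0.2526, -0.5437,  0.2317]), 'orientation': array([-3.066 , -0.6772,  0.0003]), 'force': array([-0.9034,  0.3   , -0.0163]), 'wrist_torque': array([-0.0003,  0.0397, -0.0009]), 'opening': 0.09285800754859513}
```

View pics/scene0.png

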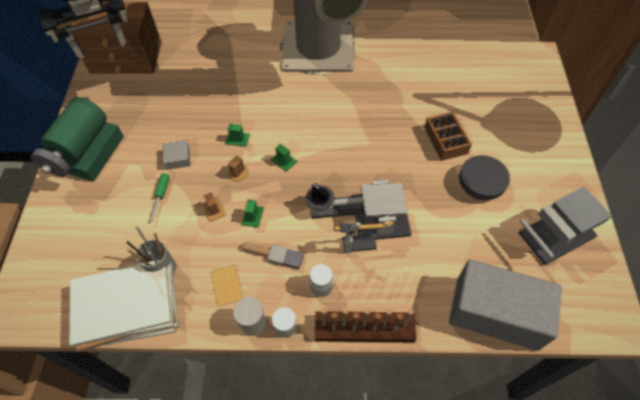

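View pics/top0.png

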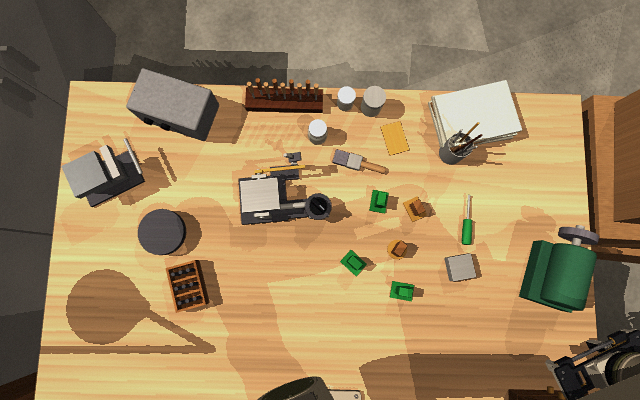

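```bash
cat > h.py <<'E'
import cv2,numpy as np
from plant import robot
from scipy.spatial.transform import Rotation as Ro
np.set_printoptions(precision=4,suppress=True)
def crop(c,x0,y0,x1,y1,s,fn):
    f=c["frame"][y0:y1,x0:x1]; f=cv2.resize(f,None,fx=s,fy=s,interpolation=cv2.INTER_CUBIC)
    for x in range((x0+9)//10*10,x1,10): cv2.line(f,((x-x0)*s,0),((x-x0)*s,4 if x%50 else 12),(0,0,255),1)
    for y in range((y0+9)//10*10,y1,10): cv2.line(f,(0,(y-y0)*s),(4 if y%50 else 12,(y-y0)*s),(0,0,255),1)
    cv2.imwrite("pics/"+fn,f)
def proj(c,X):
    X=np.atleast_2d(X)@np.array(c["R"]).T+np.array(c["t"])
    return np.c_[c["fx"]*X[:,0]/X[:,2]+c["cx"],c["fy"]*X[:,1]/X[:,2]+c["cy"]]
def onz(c,u,v,z):
    d=np.array(c["R"]).T@np.array([(u-c["cx"])/c["fx"],(v-c["cy"])/c["fy"],1]); o=-np.array(c["R"]).T@np.array(c["t"])
    return o+d*(z-o[2])/d[2]
E
python3 - <<'E'
from h import *
c=robot.read_camera("scene"); crop(c,295,160,425,260,6,"s1.png"); crop(c,185,120,305,230,5,"s2.png")
c=robot.read_camera("top"); crop(c,225,145,345,235,6,"t1.png"); crop(c,330,180,450,310,4,"t2.png")
E
```

```text
(no output)
```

View pics/s1.png

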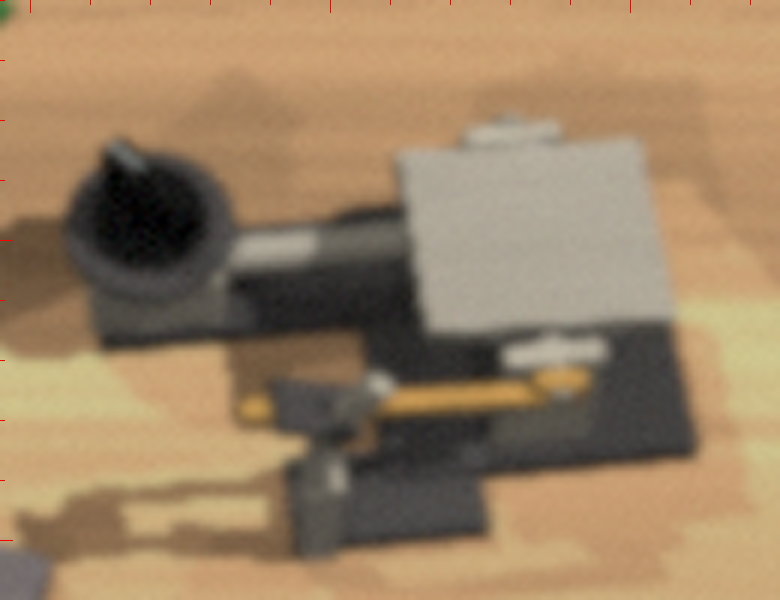

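View pics/t1.png

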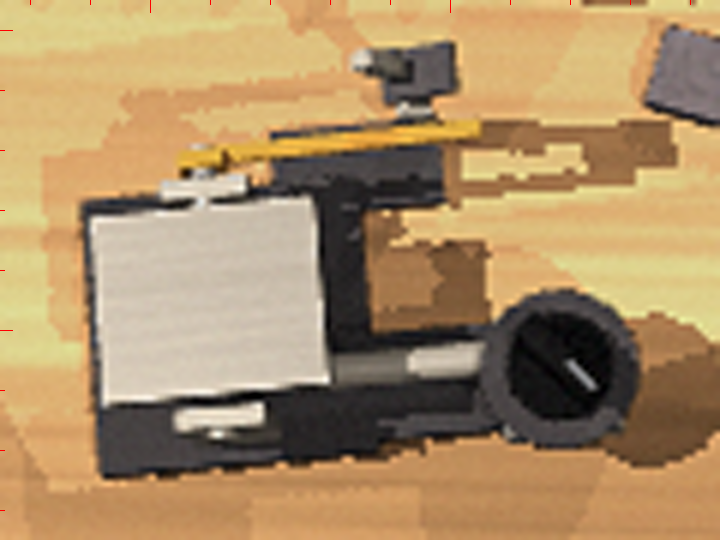

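View pics/s2.png

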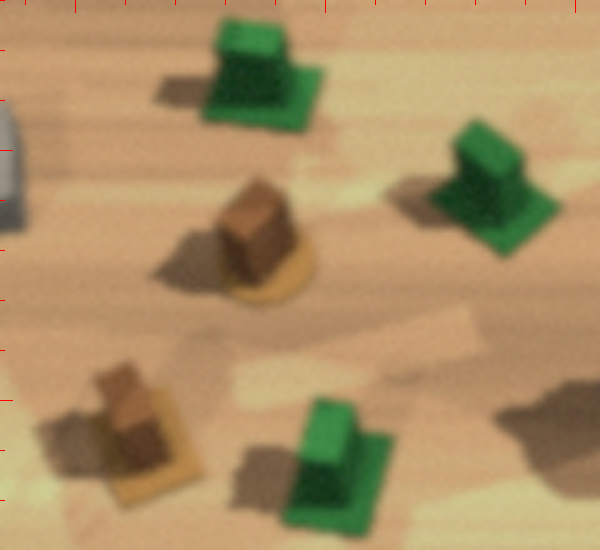

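View pics/t2.png

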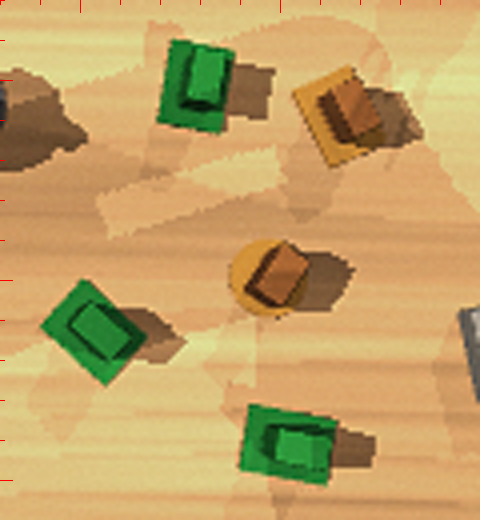

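```bash
cat > fit.py <<'E'
from h import *
from scipy.optimize import least_squares
T=robot.read_camera("top");S=robot.read_camera("scene")
def rest(p,X): # mm in rest
    X=np.atleast_2d(X)/1000; return X@Ro.from_euler('z',p[2]).as_matrix().T+[p[0],p[1],0]
def tilt(th,X): # coordinates in hinge-tilt frame -> rest
    c,s=np.cos(th),np.sin(th); X=np.atleast_2d(X).astype(float)
    return np.c_[c*X[:,0]-s*X[:,2],X[:,1],s*X[:,0]+c*X[:,2]+75]
tab=[(-50,42,12),(50,42,12),(50,-42,12),(-50,-42,12)]
E
cat > f1.py <<'E'
from fit import *
pt=np.array([(240,181.3),(277.5,177.8),(280,208.7),(242.3,212.2)])
ps=np.array([(407.2,213.3),(366.2,215.5),(361.7,185.5),(401.7,183.3)])
def res(p):
    W=rest(p,tilt(p[3],tab))
    r=[proj(T,W)+p[4:6]-pt,proj(S,W)+p[6:8]-ps]
    r.append(p[4:]/0.7)   # calibration offsets px
    r.append(proj(T,rest(p,[-65,-65,7]))+p[4:6]-[242,224.5])
    r.append(proj(S,rest(p,[-65,65,7]))+p[6:8]-[410.8,235.])
    return np.concatenate([np.ravel(a) for a in r])
s=least_squares(res,[.55,.1,-1.57,.1,0,0,0,0]); p=s.x
print(p,np.degrees(p[2])); print(s.fun.reshape(-1,2))
J=np.linalg.inv(s.jac.T@s.jac); print("sig",np.sqrt(np.diag(J))*.4)
np.save("p.npy",p)
def P(X): W=rest(p,X); return (proj(T,W)+p[4:6])[0],(proj(S,W)+p[6:8])[0]
print("dial top z62",P([150,-40,62])," z94",P([150,-40,94]))
for th in (p[3],.2,.28,.35,.42,.5):
    W=tilt(th,[125,60,0]); print(th,P(W))
print("dial world",rest(p,[150,-40,87]),"face",rest(p,[0,0,87]))
E
python3 f1.py
```

```text
[ 0.6101  0.1695 -1.455   0.0811  0.5294  0.2477  0.4897  0.2223] -83.36814322995707
[[-0.1748 -0.2713]
 [-0.1632 -0.689 ]
 [-0.1424  0.0786]
 [-0.3668  0.3773]
 [ 0.4714 -0.3054]
 [-0.3016 -0.3259]
 [-0.8233 -0.4947]
 [-0.4778 -0.1235]
 [ 0.7563  0.3539]
 [ 0.6995  0.3176]
 [-0.2334 -0.0011]
 [ 0.132   0.7958]]
sig [0.0006 0.0006 0.005  0.0161 0.2198 0.2268 0.2312 0.2222]
dial top z62 (array([318.4777, 206.0455]), array([319.4648, 195.7289]))  z94 (array([318.6389, 204.3975]), array([319.2866, 188.7654]))
0.08109968637225702 (array([305.5646, 168.398 ]), array([334.4382, 226.1482]))
0.2 (array([304.6787, 167.2335]), array([335.4177, 223.0407]))
0.28 (array([303.6952, 166.4816]), array([336.5141, 220.9116]))
0.35 (array([302.5776, 165.8501]), array([337.7623, 219.0362]))
0.42 (array([301.2208, 165.2474]), array([339.2783, 217.1598]))
0.5 (array([299.38  , 164.5988]), array([341.3342, 215.0273]))
dial world [[0.5876 0.0159 0.087 ]] face [[0.6101 0.1695 0.087 ]]
```

```bash
python3 - <<'E'
from fit import *
crop(S,325,210,375,255,14,"s3.png"); crop(T,265,145,310,180,16,"t3.png"); crop(T,300,188,338,224,16,"t4.png")
E
```

```text
(no output)
```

View pics/s3.png

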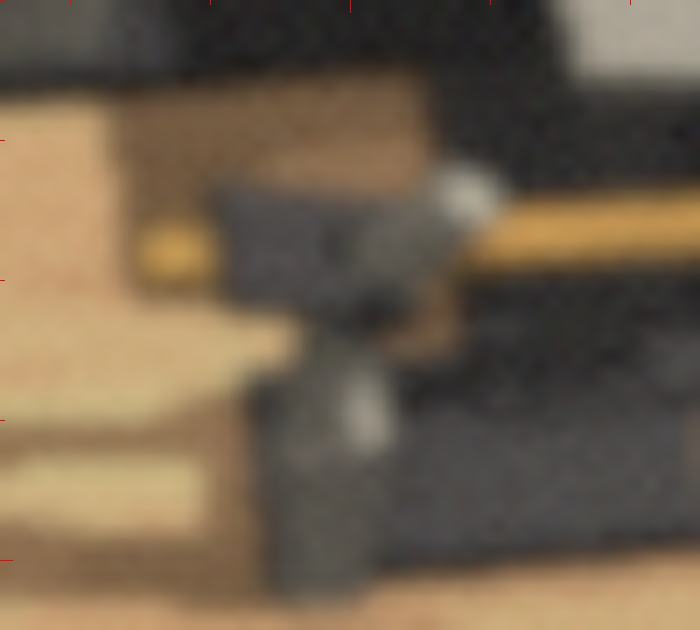

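View pics/t3.png

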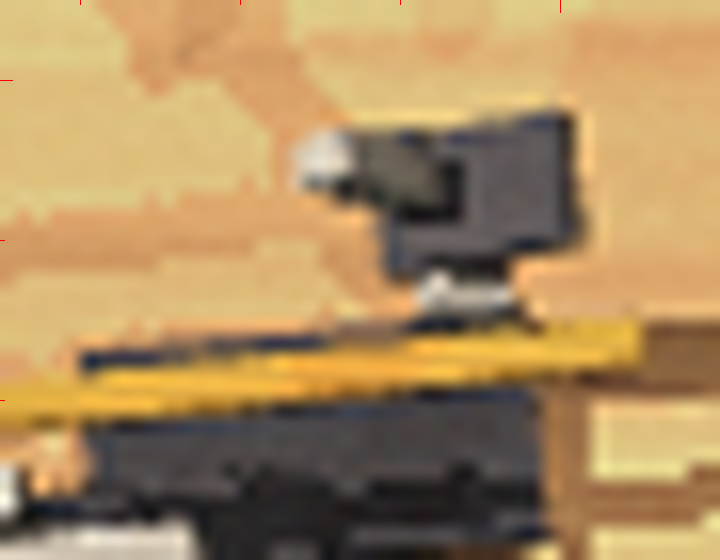

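View pics/t4.png

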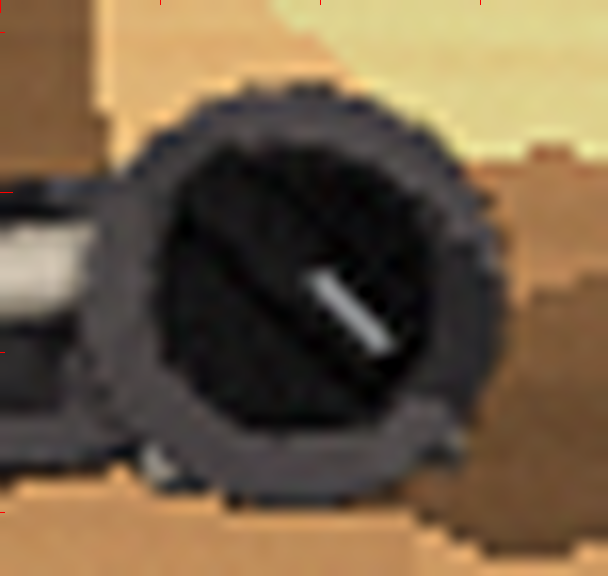

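```bash
cat > f2.py <<'E'
from fit import *
p=np.load("p.npy")
def fitbar(pt,ps,off,y0,z=0,w=1):
    def res(q):
        X=[(125,q[1]+o,z) for o in off]; W=rest(p,tilt(q[0],X))
        return np.concatenate([(proj(T,W)+p[4:6]-pt).ravel(),(proj(S,W)+p[6:8]-ps).ravel()])
    s=least_squares(res,[.3,y0]); C=np.linalg.inv(s.jac.T@s.jac)
    print(s.x,"sig",np.sqrt(np.diag(C))*.4,"\n",s.fun.reshape(-1,2))
print("tab");fitbar(np.array([(300.5,151.9),(301.1,160.1)]),np.array([(340.4,223.2),(341.3,231.4)])[::-1],[11,-11],75)
print("ptr");fitbar(np.array([(305.2,166.4)]),np.array([(334.9,228.1)]),[0],63)
a=onz(T,300+310/16-p[4],188+270/16-p[5],.094);b=onz(T,300+390/16-p[4],188+355/16-p[5],.094)
print(a,b,np.degrees(np.arctan2(*(b-a)[1::-1])))
E
python3 f2.py
```

```text
tab
[ 0.412  84.9743] sig [0.0069 0.5246] 
 [[-0.316  -0.2425]
 [-0.1816 -0.1058]
 [-0.3044  0.1235]
 [-0.5757 -0.3857]]
ptr
[ 0.0873 65.4503] sig [0.0151 0.8065] 
 [[ 0.1558 -0.0725]
 [-0.165  -0.0354]]
[0.5864 0.014  0.094 ] [0.5729 0.0007 0.094 ] -135.57385291706095
```

>>> step_arm --targets '[{"tx":27,"ty":-18.3},{"tx":27,"ty":-18.3},{"tx":27,"ty":-18.3},{"tx":27,"ty":-18.3},{"tx":27,"ty":-18.3},{"tx":27,"ty":-18.3},{"tx":27,"ty":-18.3},{"tx":27,"ty":-18.3},{"tx":27,"ty":-18.3},{"tx":27,"ty":-18.3},{"tx":27,"ty":-18.3},{"tx":27,"ty":-18.3},{"tx":27,"ty":-18.3},{"tx":27,"ty":-18.3},{"tx":27,"ty":-18.3},{"tx":27,"ty":-18.3},{"tx":27,"ty":-18.3},{"tx":27,"ty":-18.3},{"tx":27,"ty":-18.3},{"tx":27,"ty":-18.3}]'

```text
schema error: expected keys tx, ty, tz, ax, ay, az, grip
```

>>> step_arm --targets '[{"az":-0.085,"tz":15},{"az":-0.085,"tz":15},{"az":-0.085,"tz":15},{"az":-0.085,"tz":15},{},{}]'

```text
schema error: expected keys tx, ty, tz, ax, ay, az, grip
```

```bash
cat > rel.py <<'E'
from h import *
def rel(pos,Rt,frac=1):
    s=robot.read_state(); R=Ro.from_rotvec(s["orientation"]); 
    d=R.inv().apply(np.array(pos)-s["tool_pos"])*1000; w=(R.inv()*Rt).as_rotvec()
    print("t",round(s["t"],2),"pos",s["tool_pos"],"d mm",d,"w",w,"F",s["force"],"M",s["wrist_torque"],"op",s["opening"],"q",s["q"])
def down(yaw): # tool x at yaw, z down
    c,s=np.cos(yaw),np.sin(yaw); return Ro.from_matrix(np.array([[c,s,0],[s,-c,0],[0,0,-1]]))
E
python3 - <<'E'
from rel import *
rel([.5876,.0159,.082],down(np.radians(44.4)))
E
```

```text
t 0.5 pos [ 0.2528 -0.5441  0.2326] d mm [ 539.5926 -366.8804  150.6332] w [-0.0001 -0.     -0.3401] F [-0.6895  0.0567  0.2928] M [0.0119 0.0194 0.0329] op 0.09309072034432686 q [-1.2214  0.1304  1.4883  0.      1.523  -0.0854]
```

All keys are needed in each row.

>>> step_arm --targets '[{"tx":36,"ty":-24.5,"tz":0,"ax":0,"ay":0,"az":0,"grip":0},{"tx":36,"ty":-24.5,"tz":0,"ax":0,"ay":0,"az":0,"grip":0},{"tx":36,"ty":-24.5,"tz":0,"ax":0,"ay":0,"az":0,"grip":0},{"tx":36,"ty":-24.5,"tz":0,"ax":0,"ay":0,"az":0,"grip":0},{"tx":36,"ty":-24.5,"tz":0,"ax":0,"ay":0,"az":0,"grip":0},{"tx":36,"ty":-24.5,"tz":0,"ax":0,"ay":0,"az":0,"grip":0},{"tx":36,"ty":-24.5,"tz":0,"ax":0,"ay":0,"az":0,"grip":0},{"tx":36,"ty":-24.5,"tz":0,"ax":0,"ay":0,"az":0,"grip":0},{"tx":36,"ty":-24.5,"tz":0,"ax":0,"ay":0,"az":0,"grip":0},{"tx":36,"ty":-24.5,"tz":0,"ax":0,"ay":0,"az":0,"grip":0},{"tx":36,"ty":-24.5,"tz":0,"ax":0,"ay":0,"az":0,"grip":0},{"tx":36,"ty":-24.5,"tz":0,"ax":0,"ay":0,"az":0,"grip":0},{"tx":36,"ty":-24.5,"tz":0,"ax":0,"ay":0,"az":0,"grip":0},{"tx":36,"ty":-24.5,"tz":0,"ax":0,"ay":0,"az":0,"grip":0},{"tx":36,"ty":-24.5,"tz":0,"ax":0,"ay":0,"az":0,"grip":0},{"tx":0,"ty":0,"tz":0,"ax":0,"ay":0,"az":-0.085,"grip":0},{"tx":0,"ty":0,"tz":0,"ax":0,"ay":0,"az":-0.085,"grip":0},{"tx":0,"ty":0,"tz":0,"ax":0,"ay":0,"az":-0.085,"grip":0},{"tx":0,"ty":0,"tz":0,"ax":0,"ay":0,"az":-0.085,"grip":0},{"tx":0,"ty":0,"tz":0,"ax":0,"ay":0,"az":0,"grip":0}]'

```text
t: 2.5
tool_pos: [0.5877, 0.0167, 0.2326]
orientation: [-2.908, -1.189, -0.0]
force: [-0.5, -0.2, -0.0]
opening: 0.0932
```

```bash
python3 - <<'E'
from rel import *
rel([.5876,.0159,.082],down(np.radians(44.4)))
E
```

```text
t 2.5 pos [0.5877 0.0167 0.2326] d mm [ -0.6717   0.4959 150.6463] w [-0.     -0.      0.0014] F [-0.5391 -0.1783 -0.0488] M [-0.0439  0.0097 -0.0035] op 0.09323870932518863 q [-0.0588  0.098   1.523   0.      1.5205  0.7357]
```

>>> step_arm --targets '[{"tx":-0.5,"ty":0.5,"tz":30,"ax":0,"ay":0,"az":0,"grip":0},{"tx":0,"ty":0,"tz":30,"ax":0,"ay":0,"az":0,"grip":0},{"tx":0,"ty":0,"tz":30,"ax":0,"ay":0,"az":0,"grip":0},{"tx":0,"ty":0,"tz":30,"ax":0,"ay":0,"az":0,"grip":0},{"tx":0,"ty":0,"tz":20,"ax":0,"ay":0,"az":0,"grip":0},{"tx":0,"ty":0,"tz":10,"ax":0,"ay":0,"az":0,"grip":0},{"tx":0,"ty":0,"tz":0,"ax":0,"ay":0,"az":0,"grip":255},{"tx":0,"ty":0,"tz":0,"ax":0,"ay":0,"az":0,"grip":255},{"tx":0,"ty":0,"tz":0,"ax":0,"ay":0,"az":0,"grip":255},{"tx":0,"ty":0,"tz":0,"ax":0,"ay":0,"az":0,"grip":255},{"tx":0,"ty":0,"tz":0,"ax":0,"ay":0,"az":0,"grip":255},{"tx":0,"ty":0,"tz":0,"ax":0,"ay":0,"az":0,"grip":255},{"tx":0,"ty":0,"tz":0,"ax":0,"ay":0,"az":0,"grip":255},{"tx":0,"ty":0,"tz":0,"ax":0,"ay":0,"az":0,"grip":255}]' --squeeze 20

```text
t: 3.9
tool_pos: [0.5877, 0.0159, 0.0827]
orientation: [-2.909, -1.187, 0.0]
force: [-0.3, -0.0, 0.1]
opening: 0.0336
```

```bash
python3 - <<'E'
from rel import *
rel([.5876,.0159,.082],down(np.radians(44.4)))
E
```

```text
t 3.9 pos [0.5877 0.0159 0.0827] d mm [-0.0788 -0.0412  0.6533] w [-0.      0.     -0.0001] F [-0.3065 -0.0205  0.1126] M [-0.0383 -0.0008  0.0171] op 0.03361789115297327 q [-0.0601  0.2176  1.6729  0.      1.2511  0.7359]
```

>>> step_arm --targets '[{"tx":0,"ty":0,"tz":0,"ax":0,"ay":0,"az":0,"grip":255},{"tx":0,"ty":0,"tz":0,"ax":0,"ay":0,"az":0,"grip":255},{"tx":0,"ty":0,"tz":0,"ax":0,"ay":0,"az":0,"grip":255},{"tx":0,"ty":0,"tz":0,"ax":0,"ay":0,"az":0,"grip":255},{"tx":0,"ty":0,"tz":0,"ax":0,"ay":0,"az":0,"grip":255},{"tx":0,"ty":0,"tz":0,"ax":0,"ay":0,"az":0,"grip":255}]'

```text
t: 4.5
tool_pos: [0.5884, 0.0152, 0.0827]
orientation: [2.907, 1.186, 0.002]
force: [4.2, -4.2, -2.7]
opening: 0.0142
```

```bash
python3 - <<'E'
from rel import *
rel([.5876,.0159,.082],down(np.radians(44.4)))
E
```

```text
t 4.5 pos [0.5884 0.0152 0.0827] d mm [-0.0691 -1.0668  0.6949] w [ 0.0017 -0.0004 -0.0002] F [ 4.1747 -4.2288 -2.7325] M [-0.514  -0.6914  0.2124] op 0.01424650974670335 q [-0.0607  0.2179  1.6724 -0.0009  1.2497  0.7357]
```

>>> step_arm --targets '[{"tx":0,"ty":1.5,"tz":0,"ax":0,"ay":0,"az":0,"grip":255},{"tx":0,"ty":0,"tz":0,"ax":0,"ay":0,"az":0.07,"grip":255},{"tx":0,"ty":0,"tz":0,"ax":0,"ay":0,"az":0.08,"grip":255},{"tx":0,"ty":0,"tz":0,"ax":0,"ay":0,"az":0.08,"grip":255},{"tx":0,"ty":0,"tz":0,"ax":0,"ay":0,"az":0.08,"grip":255},{"tx":0,"ty":0,"tz":0,"ax":0,"ay":0,"az":0.08,"grip":255},{"tx":0,"ty":0,"tz":0,"ax":0,"ay":0,"az":0.01,"grip":255},{"tx":0,"ty":0,"tz":0,"ax":0,"ay":0,"az":0,"grip":255}]'

```text
t: 5.3
tool_pos: [0.5883, 0.0154, 0.0826]
orientation: [-3.085, -0.588, 0.001]
force: [-3.6, 3.9, 3.1]
opening: 0.0144
```

```bash
python3 - <<'E'
from rel import *
rel([.5876,.0159,.082],down(np.radians(44.4)-.4))
E
```

```text
t 5.3 pos [0.5883 0.0154 0.0826] d mm [-0.4739 -0.721   0.6358] w [-0.0012  0.0007  0.0019] F [-3.6229  3.8699  3.0787] M [0.7825 0.6986 0.1124] op 0.014386947200815885 q [-0.0614  0.22    1.6701  0.0008  1.2526  1.1323]
```

>>> step_arm --targets '[{"tx":-0.3,"ty":-0.7,"tz":0,"ax":0,"ay":0,"az":0,"grip":255},{"tx":0,"ty":0,"tz":0,"ax":0,"ay":0,"az":0.07,"grip":255},{"tx":0,"ty":0,"tz":0,"ax":0,"ay":0,"az":0.08,"grip":255},{"tx":0,"ty":0,"tz":0,"ax":0,"ay":0,"az":0.08,"grip":255},{"tx":0,"ty":0,"tz":0,"ax":0,"ay":0,"az":0.08,"grip":255},{"tx":0,"ty":0,"tz":0,"ax":0,"ay":0,"az":0.08,"grip":255},{"tx":0,"ty":0,"tz":0,"ax":0,"ay":0,"az":0.01,"grip":255},{"tx":0,"ty":0,"tz":0,"ax":0,"ay":0,"az":0,"grip":255}]'

```text
t: 6.1
tool_pos: [0.5882, 0.0158, 0.0826]
orientation: [-3.141, 0.035, 0.0]
force: [-2.8, 4.2, 2.0]
opening: 0.0144
```

```bash
python3 - <<'E'
from rel import *
from fit import *
rel([.5876,.0159,.082],down(np.radians(44.4)-.8))
crop(S,325,200,415,255,8,"s5.png"); crop(T,265,145,310,180,16,"t5.png"); crop(S,300,150,430,250,6,"s6.png")
E
```

```text
t 6.2 pos [0.5882 0.0158 0.0826] d mm [-0.567  -0.0997  0.6404] w [-0.0006  0.0001  0.0031] F [-2.9313  4.8769  2.1381] M [0.89   0.4036 0.1192] op 0.014367002195652378 q [-0.0607  0.2188  1.6715  0.0007  1.2514  1.5319]
```

View pics/s5.png

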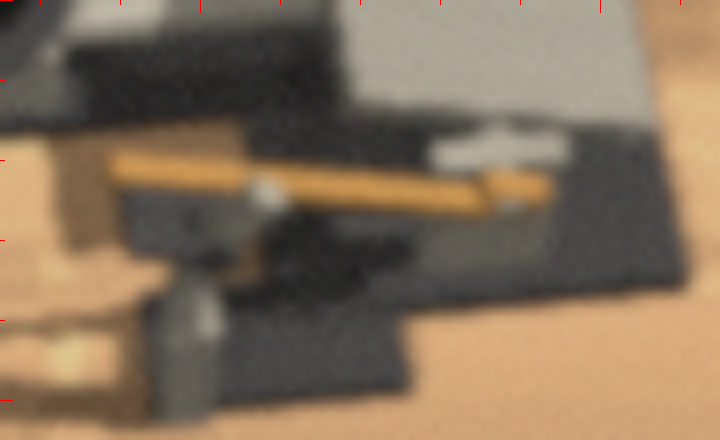

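View pics/t5.png

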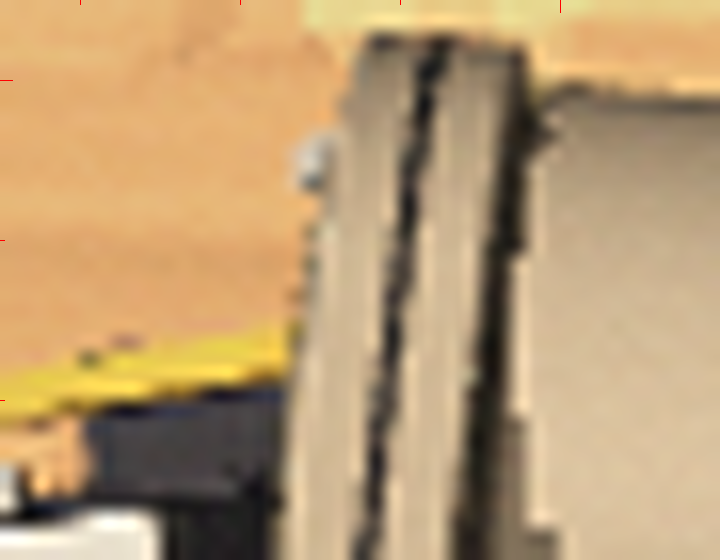

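```bash
cat > ov.py <<'E'
from fit import *
import sys
p=np.load("p.npy")
def box(th,x0,x1,y0,y1):
    return rest(p,tilt(th,[(x,y,z) for x in(x0,x1) for y in(y0,y1) for z in(-2.5,2.5)]))
E_=[(0,1),(2,3),(4,5),(6,7),(0,2),(1,3),(4,6),(5,7),(0,4),(1,5),(2,6),(3,7)]
def overlay(c,off,thp,tht,x0,y0,x1,y1,s,fn,yp=65.5,yt=85):
    f=cv2.resize(c["frame"][y0:y1,x0:x1],None,fx=s,fy=s,interpolation=cv2.INTER_CUBIC)
    for th,b,col in((thp,(60,125,yp-4,yp+4),(0,0,255)),(tht,(95,125,yt-11,yt+11),(255,255,0))):
        q=(proj(c,box(th,*b))+off-[x0,y0]+.5)*s
        for i,j in E_: cv2.line(f,tuple(int(v) for v in q[i]),tuple(int(v) for v in q[j]),col,1)
    cv2.imwrite("pics/"+fn,f)
if __name__=="__main__":
    thp,tht=map(float,sys.argv[1:3]); n=sys.argv[3]
    overlay(S,p[6:8],thp,tht,325,205,375,240,16,"os%s.png"%n)
    overlay(T,p[4:6],thp,tht,265,145,310,180,16,"ot%s.png"%n)
E
python3 ov.py .364 .412 1
```

```text
(no output)
```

View pics/os1.png

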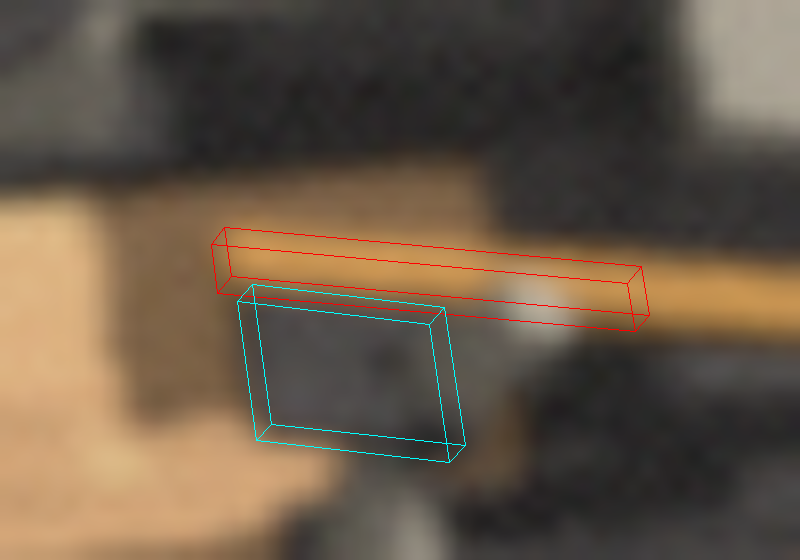

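```bash
sed -i 's/+off-\[x0,y0\]+.5)/+off-[x0,y0])/' ov.py
python3 ov.py .364 .412 2
```

```text
(no output)
```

View pics/os2.png

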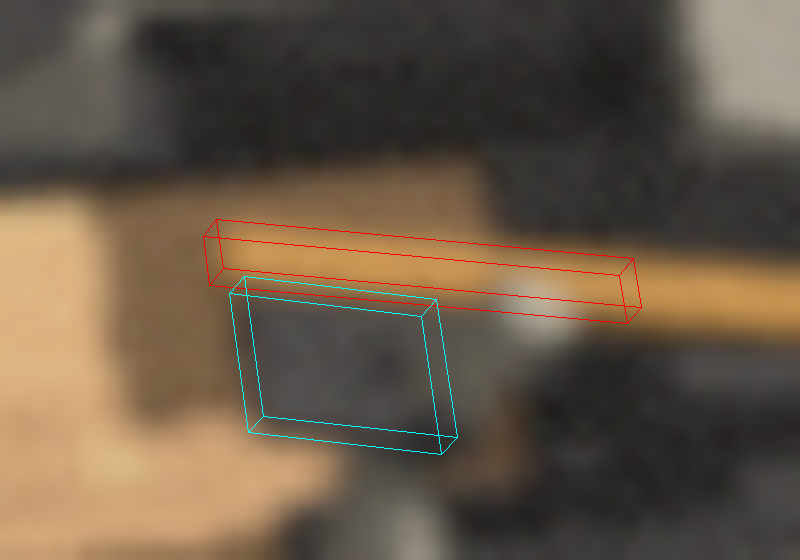

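>>> step_arm --targets '[{"tx":-0.4,"ty":-0.7,"tz":0,"ax":0,"ay":0,"az":0.03,"grip":255},{"tx":0,"ty":0,"tz":0,"ax":0,"ay":0,"az":0.04,"grip":255},{"tx":0,"ty":0,"tz":0,"ax":0,"ay":0,"az":0.03,"grip":255},{"tx":0,"ty":0,"tz":0,"ax":0,"ay":0,"az":0,"grip":255},{"tx":0,"ty":0,"tz":0,"ax":0,"ay":0,"az":0,"grip":255}]'

```text
t: 6.9
tool_pos: [0.5881, 0.016, 0.0827]
orientation: [3.136, -0.193, 0.001]
force: [0.5, 2.4, -0.0]
opening: 0.0142
```

```bash
python3 - <<'E'
from rel import *
rel([.5876,.0159,.082],down(np.radians(44.4)-.9))
c=robot.read_camera("scene"); np.save("sc9.npy",c["frame"])
E
```

```text
t 6.9 pos [0.5881 0.016  0.0827] d mm [-0.5199  0.184   0.6902] w [-0.     -0.0007  0.0023] F [ 0.5354  2.3518 -0.0052] M [ 0.5146 -0.1927  0.2118] op 0.014219828734039592 q [-0.0599  0.218   1.6723 -0.      1.2506  1.6337]
```

```bash
python3 - <<'E'
from fit import *
p=np.load("p.npy")
# plate corners top crop t2: origin(330,180) s4
o=p[4:6]
top=[(293,88),(345,66),(334,167),(385,145)]
C=[onz(T,330+u/4-o[0],180+v/4-o[1],.004) for u,v in [(293,93),(350,66)]]; print(C)
for n,u,v in (("disc",398,249),("plate",416,208)): print(n,onz(T,u,v,.03))
# scene s2 origin (185,120) s5 : plate corners
sc=[(125,508),(205,470),(165,388)]
for u,v in sc: print("S",onz(S,185+u/5-p[6],120+v/5-p[7],.002))
for u,v in [(293,93),(350,66),(334,167)]: print("T",onz(T,330+u/4-o[0],180+v/4-o[1],.004))
crop(T,395,190,435,228,16,"t7.png"); crop(S,195,185,230,225,14,"s7.png")
E
```

```text
[array([ 0.6096, -0.2224,  0.004 ]), array([ 0.6298, -0.2626,  0.004 ])]
disc [ 0.4797 -0.2037  0.03  ]
plate [ 0.5929 -0.2534  0.03  ]
S [ 0.6303 -0.2602  0.002 ]
S [ 0.6079 -0.2223  0.002 ]
S [ 0.5594 -0.2487  0.002 ]
T [ 0.6096 -0.2224  0.004 ]
T [ 0.6298 -0.2626  0.004 ]
T [ 0.5582 -0.2508  0.004 ]
```

View pics/t7.png

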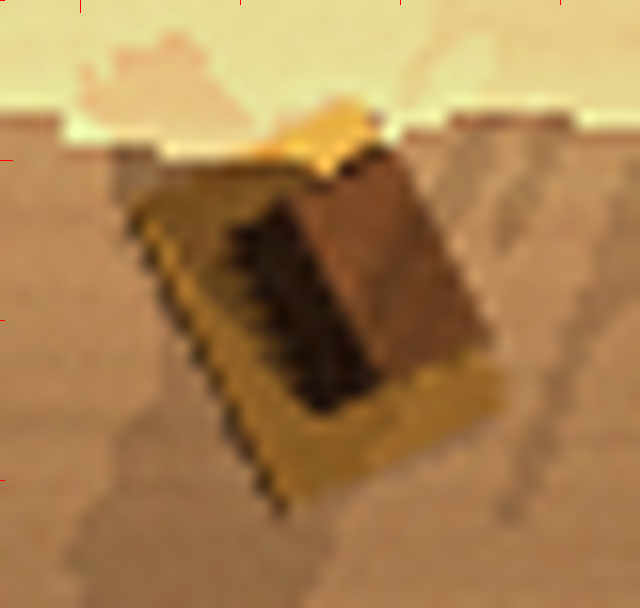

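View pics/s7.png

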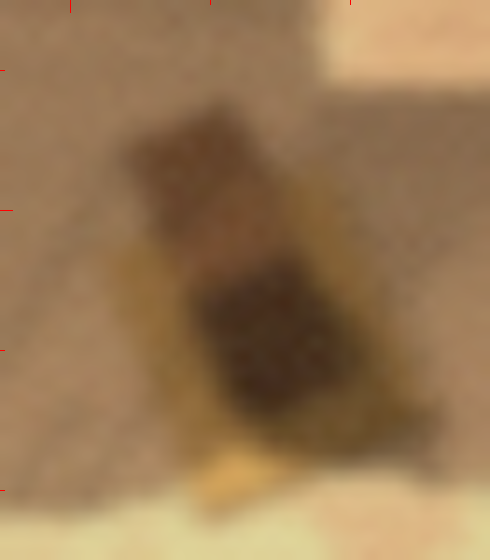

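>>> step_arm --targets '[{"tx":0,"ty":0,"tz":0,"ax":0,"ay":0,"az":0,"grip":80},{"tx":0,"ty":0,"tz":0,"ax":0,"ay":0,"az":0,"grip":80},{"tx":0,"ty":0,"tz":0,"ax":0,"ay":0,"az":0,"grip":80},{"tx":0,"ty":0,"tz":-5,"ax":0,"ay":0,"az":0,"grip":80},{"tx":0,"ty":0,"tz":-20,"ax":0,"ay":0,"az":0,"grip":80},{"tx":0,"ty":0,"tz":-35,"ax":0,"ay":0,"az":0,"grip":80},{"tx":0,"ty":0,"tz":-40,"ax":0,"ay":0,"az":0,"grip":80},{"tx":5,"ty":34,"tz":0,"ax":0,"ay":0,"az":0,"grip":80},{"tx":5,"ty":34,"tz":0,"ax":0,"ay":0,"az":0,"grip":80},{"tx":5,"ty":34,"tz":0,"ax":0,"ay":0,"az":0,"grip":80},{"tx":5,"ty":34,"tz":0,"ax":0,"ay":0,"az":0,"grip":80},{"tx":5,"ty":34,"tz":0,"ax":0,"ay":0,"az":0,"grip":80},{"tx":5,"ty":34,"tz":0,"ax":0,"ay":0,"az":0,"grip":80},{"tx":5,"ty":34,"tz":0,"ax":0,"ay":0,"az":0,"grip":80},{"tx":5,"ty":31,"tz":0,"ax":0,"ay":0,"az":0,"grip":80},{"tx":0,"ty":0,"tz":0,"ax":0,"ay":0,"az":0,"grip":80}]'

```text
t: 8.65
tool_pos: [0.5933, -0.26, 0.1829]
orientation: [3.133, -0.202, 0.0]
force: [0.3, 0.9, 0.2]
opening: 0.0639
```

```bash
python3 - <<'E'
from rel import *
from fit import *
rel([.5944,-.2556,.14],down(np.radians(28.3)))
np.save("S1.npy",S["frame"]);np.save("T1.npy",T["frame"])
E
python3 ov.py .399 .412 3
```

```text
t 8.75 pos [ 0.5937 -0.2564  0.1827] d mm [ 0.5975 -0.8624 42.6892] w [-0.0003  0.0001 -0.6207] F [0.3585 0.0922 0.3803] M [ 0.0585 -0.0237 -0.0036] op 0.06356368805425441 q [-0.487   0.2814  1.4078  0.0002  1.4527  1.2105]
```

View pics/os3.png

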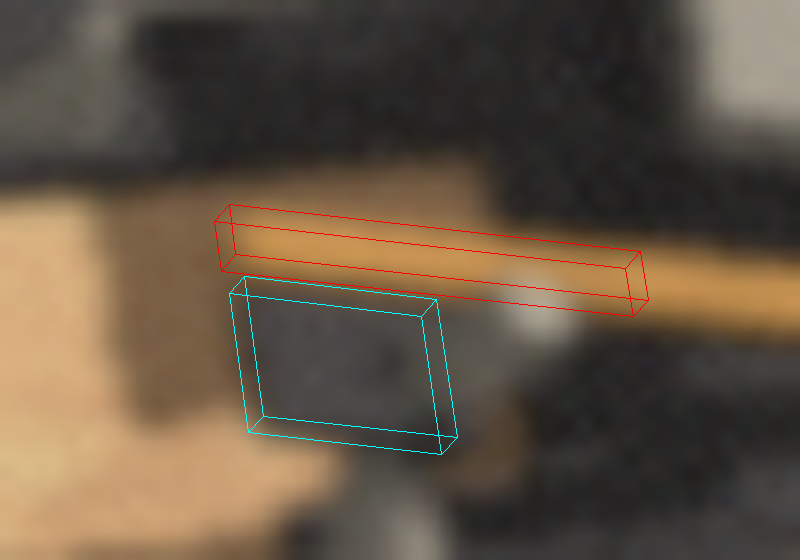

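View pics/ot3.png

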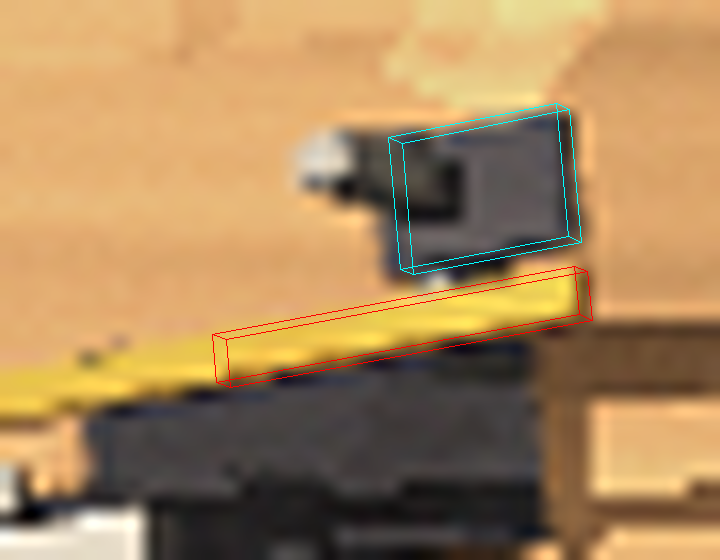

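```bash
python3 - <<'E'
from h import *
S=np.load("S1.npy").astype(float);T=np.load("T1.npy").astype(float)
print("top cols 296..304 (B,R)")
for r in range(150,167): print(r," ".join("%3d/%3d"%(S_[0],S_[2]) for S_ in T[r,296:305]))
print("scene cols 334..346")
for r in range(215,236): print(r," ".join("%3d/%3d"%(S_[0],S_[2]) for S_ in S[r,334:347]))
E
```

```text
top cols 296..304 (B,R)
150 137/234 140/235 138/235 133/233 106/216 108/218 106/217 106/217 108/217
151 145/241 143/242 137/241 106/206 105/223 109/221 106/219 106/219 107/219
152 110/166 103/125  84/ 78  81/ 77  43/ 84 105/226 106/222 110/222 109/221
153  82/ 86  86/ 88  90/ 95  80/ 81  38/ 66 114/232 111/225 108/222 108/223
154  85/ 88  90/ 96  90/ 96  83/ 84  44/ 73 114/234 105/219 112/222 106/219
155  85/ 92  88/ 95  84/ 91  78/ 81  53/ 83 113/232 110/223 109/221 105/217
156  84/ 87  89/ 96  85/ 93  82/ 88  51/ 67  86/180 110/224 109/220 106/218
157  89/ 96  82/ 91  89/ 96  84/ 87  54/ 69  89/186 112/227 110/223 109/220
158  85/ 93  87/ 92  92/ 98  85/ 93  46/ 54  67/138 115/231 111/224 110/224
159  90/ 97  91/ 96  88/ 92  89/ 92  66/ 70  67/137 112/228 109/222 110/223
160  66/ 67  43/ 41  45/ 46  48/ 80  56/117  80/172 109/222 106/217 105/216
161  26/ 43  82/172 104/221 103/217  98/221  78/178 103/211 100/205  99/206
162  64/161  88/238  83/239  82/238  82/236  37/122 100/207  96/203  96/202
163  85/239  86/237  83/235  84/237  80/237  40/127 105/214 102/212 104/213
164  87/241 
[... 1803 characters left out ...]
/ 99  65/ 81  69/ 75  72/ 74  73/ 77  72/ 75  73/ 78
230  69/122  66/117  77/133  81/141  82/145  84/144  76/122  66/ 89  66/ 76  71/ 76  70/ 75  69/ 76  73/ 78
231  85/149  84/149  93/163  97/172 102/178 104/178  90/151  75/115  64/ 87  66/ 84  66/ 80  68/ 78  65/ 72
232 105/183 105/183 108/189 110/192 115/198 115/196 112/184  99/159  84/136  81/128  75/119  72/108  65/ 89
233 116/201 113/199 119/204 116/202 115/202 121/205 121/203 115/194 110/188 105/181  96/166  86/144  69/109
234 116/203 116/203 116/203 116/202 116/203 120/206 122/209 118/204 117/204 112/195 104/182  92/153  77/115
235 113/199 117/203 114/201 115/201 115/201 117/204 120/207 114/202 113/195 106/182 100/168  85/137  76/106
```

```bash
cat > pf.py <<'E'
from fit import *
import sys
p0=np.load("p.npy")
SS=16
def cov(c,off,th,b,yc,face_side,x0,y0,x1,y1,sig):
    hw=b; m=6
    H,W=(y1-y0+2*m),(x1-x0+2*m)
    lab=np.zeros((3,H*SS,W*SS),np.uint8)
    y_s=yc+face_side*hw
    F=[[(80,yc-hw,2.5),(125,yc-hw,2.5),(125,yc+hw,2.5),(80,yc+hw,2.5)],
       [(125,yc-hw,2.5),(125,yc+hw,2.5),(125,yc+hw,-2.5),(125,yc-hw,-2.5)],
       [(80,y_s,2.5),(125,y_s,2.5),(125,y_s,-2.5),(80,y_s,-2.5)]]
    out=[]
    for f in F:
        q=proj(c,rest(P,tilt(th,f)))+off-[x0-m,y0-m]+.5
        im=np.zeros((H*SS,W*SS),np.float32)
        cv2.fillPoly(im,[np.round((q*SS-.5)*256).astype(np.int32)],1.,shift=8)
        im=cv2.GaussianBlur(im,(0,0),sig*SS)
        im=cv2.resize(im,(W,H),interpolation=cv2.INTER_AREA)
        out.append(im[m:-m,m:-m].ravel())
    return out
P=p0.copy()
def model(q,Sf,Tf):
    thp,tht,yp,yt,du,dv,eu,ev,ss,st=q
    r=[]
    for c,fr,off,sd,win,sig in((S,Sf,(du,dv),1,(335,218,347,229),ss),(T,Tf,(eu,ev),-1,(297,153,305,165),st)):
        x0,y0,x1,y1=win
        A=cov(c,np.array(off),thp,4,yp,sd,*win,sig)+cov(c,np.array(off),tht,11,yt,sd,*win,sig)
        yy,xx=np.mgrid[y0:y1,x0:x1]
        A=A+[np.ones(A[0].size),(yy-y0).ravel()/10]
        A=np.array(A).T
        D=fr[y0:y1,x0:x1].reshape(-1,3).astype(float)
        X=np.linalg.lstsq(np.r_[A,1e-2*np.eye(A.shape[1])],np.r_[D,np.zeros((A.shape[1],3))],rcond=None)[0]
        r.append(((A@X-D)/10).ravel())
    return r
def run(Sf,Tf,pp=None,dpar=None):
    def f(q):
        r=model(q,Sf,Tf)
        return np.concatenate(r+[np.array(q[4:8])/.5*2,[(q[2]-65.5)/1.,(q[3]-q[2]-19.5)/.7,(q[8]-.8)*5,(q[9]-.4)*5]])
    s=least_squares(f,[.40,.41,65.5,85,0,0,0,0,.8,.4],diff_step=2e-3,x_scale=[.01,.01,1,1,.3,.3,.3,.3,.2,.2])
    C=np.linalg.inv(s.jac.T@s.jac); q=s.x; rm=2*s.cost/len(s.fun)
    d=np.zeros(10);d[0]=1;d[1]=-1
    print(q,"diff thp-tht",q[0]-q[1],"+-",np.sqrt(d@C@d*rm),"rms",np.sqrt(rm)*10)
    return q
if __name__=="__main__":
    Sf=np.load("S1.npy");Tf=np.load("T1.npy")
    run(Sf,Tf)
    for dy in (-.01,.01): P[2]=p0[2]+dy; run(Sf,Tf)
    P[2]=p0[2]
E
time python3 pf.py
```

```text
[ 0.4009  0.4027 66.4573 85.4394  0.      0.      0.      0.      0.9671
  0.1279] diff thp-tht -0.0018324557789162754 +- 0.006898932552346705 rms 4.938224287198189
[ 0.4078  0.4203 67.3795 86.0003  0.     -0.     -0.      0.      1.0372
  0.0322] diff thp-tht -0.012475598026424395 +- 0.0016735315602105852 rms 5.186091212692581
[ 0.3882  0.4003 65.3047 84.5882  0.      0.     -0.     -0.      1.1401
  0.3533] diff thp-tht -0.012062508878695033 +- 0.0030831013057653752 rms 6.676308560446537
real	0m31.075s
user	0m28.558s
sys	0m0.104s
```

```bash
python3 - <<'E'
s=open('pf.py').read()
a=s.index("def run"); b=s.index("if __name__")
s=s[:a]+'''def run(Sf,Tf):
    base=np.array([.40,.405,65.5,85,0,0,0,0,.8,.4]); sc=np.array([.02,.02,1,1,.3,.3,.3,.3,.2,.2])
    def f(u):
        q=base+sc*(u-1); q[8:]=np.clip(q[8:],.1,2)
        r=model(q,Sf,Tf)
        return np.concatenate(r+[q[4:8]/.5,[(q[2]-65.5)/1.5,(q[3]-q[2]-19.5)/1.]])
    u=np.ones(10)
    for ds in (.3,.1): s=least_squares(f,u,diff_step=ds); u=s.x
    C=np.linalg.inv(s.jac.T@s.jac); q=base+sc*(u-1); rm=2*s.cost/len(s.fun)
    d=np.zeros(10);d[0]=.02;d[1]=-.02
    print(q,"diff thp-tht %.4f"%(q[0]-q[1]),"+- %.4f"%np.sqrt(d@C@d*rm),"rms",np.sqrt(rm)*10,flush=True)
    return q
'''+s[b:]
open('pf.py','w').write(s)
E
time python3 pf.py
```

```text
Traceback (most recent call last):
  File "pf.py", line 50, in <module>
    run(Sf,Tf)
    ~~~^^^^^^^
  File "pf.py", line 44, in run
    C=np.linalg.inv(s.jac.T@s.jac); q=base+sc*(u-1); rm=2*s.cost/len(s.fun)
numpy.linalg.LinAlgError: Singular matrix

real	0m19.204s
user	0m16.287s
sys	0m0.152s
```

```bash
sed -i 's/np.linalg.inv(s.jac.T@s.jac)/np.linalg.pinv(s.jac.T@s.jac)/' pf.py; time python3 pf.py
```

```text
[ 0.4153  0.4163 66.5507 85.4236 -0.0711  0.3983  0.3253  0.129   1.1547
 -0.0515] diff thp-tht -0.0010 +- 0.0011 rms 4.760525783028486
[ 0.4151  0.4251 68.1929 86.9979  0.2752  0.0393  0.1845  0.3855  1.0428
  0.0494] diff thp-tht -0.0100 +- 0.0015 rms 4.904744200890823
[ 0.4117  0.4137 66.0205 84.9568 -0.3813  0.0701  0.5723  0.2939  1.0415
  0.0655] diff thp-tht -0.0020 +- 0.0008 rms 4.5542687141740466
real	0m44.191s
user	0m41.627s
sys	0m0.120s
```

```bash
python3 - <<'E'
from fit import *
p=np.load("p.npy"); f=cv2.imread("pics/top0.png"); g=cv2.imread("pics/scene0.png")
def ov(c,f,off,x0,y0,x1,y1,s,fn):
    im=cv2.resize(f[y0:y1,x0:x1],None,fx=s,fy=s,interpolation=cv2.INTER_CUBIC)
    R=Ro.from_euler('z',28.4,degrees=True)
    for L,col in(([(30,22.5,4),(30,-22.5,4),(-30,-22.5,4),(-30,22.5,4)],(0,255,0)),([(18,11,54),(18,-11,54),(-18,-11,54),(-18,11,54)],(255,0,255))):
        q=(proj(c,R.apply(np.array(L)/1000)+[.5945,-.2556,0])+off-[x0,y0])*s
        cv2.polylines(im,[q.astype(int)],True,col,1)
    return im
a=ov(T,f,p[4:6],395,190,435,228,9,"");b=ov(S,g,p[6:8],195,185,230,225,9,"")
h=max(a.shape[0],b.shape[0]); a=cv2.copyMakeBorder(a,0,h-a.shape[0],0,0,0);b=cv2.copyMakeBorder(b,0,h-b.shape[0],0,0,0)
cv2.imwrite("pics/pl.png",np.hstack([a,b]))
E
```

```text
(no output)
```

View pics/pl.png

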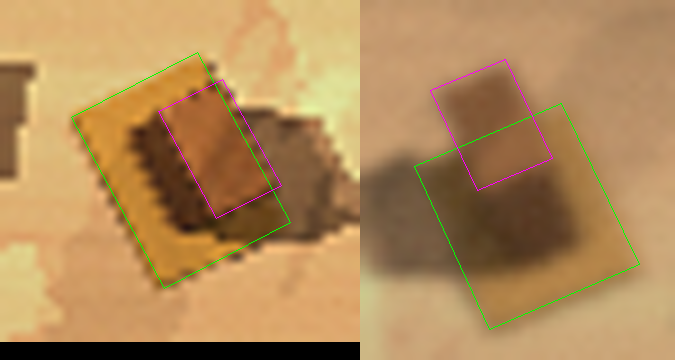

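>>> step_arm --targets '[{"tx":0.6,"ty":-0.8,"tz":0,"ax":0,"ay":0,"az":-0.125,"grip":80},{"tx":0,"ty":0,"tz":10,"ax":0,"ay":0,"az":-0.125,"grip":80},{"tx":0,"ty":0,"tz":10,"ax":0,"ay":0,"az":-0.125,"grip":80},{"tx":0,"ty":0,"tz":10,"ax":0,"ay":0,"az":-0.125,"grip":80},{"tx":0,"ty":0,"tz":10,"ax":0,"ay":0,"az":-0.122,"grip":80},{"tx":0,"ty":0,"tz":20,"ax":0,"ay":0,"az":0,"grip":80},{"tx":0,"ty":0,"tz":20,"ax":0,"ay":0,"az":0,"grip":80},{"tx":0,"ty":0,"tz":0,"ax":0,"ay":0,"az":0,"grip":80},{"tx":0,"ty":0,"tz":0,"ax":0,"ay":0,"az":0,"grip":80}]'

```text
t: 10.15
tool_pos: [0.5944, -0.2549, 0.1026]
orientation: [-3.044, -0.772, 0.001]
force: [-0.2, -0.0, 0.6]
opening: 0.0639
```

```bash
python3 - <<'E'
from rel import *
rel([.5945,-.2556,.033],down(np.radians(28.4)))
E
```

```text
t 10.15 pos [ 0.5944 -0.2549  0.1026] d mm [-0.1958  0.7857 69.5499] w [-0.0009  0.0006  0.0012] F [-0.165  -0.0462  0.6236] M [ 0.0117 -0.0345 -0.0133] op 0.06392352391849383 q [-0.4843  0.3459  1.4802  0.      1.3166  0.5896]
```

>>> step_arm --targets '[{"tx":0,"ty":0.8,"tz":25,"ax":0,"ay":0,"az":0,"grip":80},{"tx":0,"ty":0,"tz":25,"ax":0,"ay":0,"az":0,"grip":80},{"tx":0,"ty":0,"tz":14,"ax":0,"ay":0,"az":0,"grip":80},{"tx":0,"ty":0,"tz":5.5,"ax":0,"ay":0,"az":0,"grip":80},{"tx":0,"ty":0,"tz":0,"ax":0,"ay":0,"az":0,"grip":255},{"tx":0,"ty":0,"tz":0,"ax":0,"ay":0,"az":0,"grip":255},{"tx":0,"ty":0,"tz":0,"ax":0,"ay":0,"az":0,"grip":255},{"tx":0,"ty":0,"tz":0,"ax":0,"ay":0,"az":0,"grip":255},{"tx":0,"ty":0,"tz":0,"ax":0,"ay":0,"az":0,"grip":255},{"tx":0,"ty":0,"tz":0,"ax":0,"ay":0,"az":0,"grip":255},{"tx":0,"ty":0,"tz":0,"ax":0,"ay":0,"az":0,"grip":255},{"tx":0,"ty":0,"tz":0,"ax":0,"ay":0,"az":0,"grip":255},{"tx":0,"ty":0,"tz":0,"ax":0,"ay":0,"az":0,"grip":255},{"tx":0,"ty":0,"tz":0,"ax":0,"ay":0,"az":0,"grip":255}]' --squeeze 35

```text
t: 11.55
tool_pos: [0.5952, -0.2559, 0.0335]
orientation: [3.045, 0.772, 0.001]
force: [-0.0, -0.4, 5.0]
opening: 0.0217
```

```bash
python3 - <<'E'
from rel import *
rel([.5945,-.2556,.033],down(np.radians(28.4)))
E
```

```text
t 11.55 pos [ 0.5952 -0.2559  0.0335] d mm [-0.4937 -0.6373  0.5412] w [ 0.0004 -0.0003  0.0011] F [-0.048  -0.4183  4.9939] M [0.088  0.1717 0.0645] op 0.021716817120901465 q [-0.4852  0.4244  1.5162 -0.      1.2005  0.5888]
```

```bash
cat > tgt.py <<'E'
from rel import *
p=np.load("p.npy"); 
def tgt(th=.413,off=.0335,h=0,dx=0,dy=0):
    rx=np.array([np.cos(p[2]),np.sin(p[2]),0]); ry=np.array([-rx[1],rx[0],0])
    fx=np.cos(th)*rx+np.array([0,0,np.sin(th)]); n=-np.sin(th)*rx+np.array([0,0,np.cos(th)])
    F=np.array([p[0],p[1],.075])+.012*n
    X=-fx; Z=-n; Y=np.cross(Z,X)
    return F+n*(off+h)+fx*dx+ry*dy, Ro.from_matrix(np.c_[X,Y,Z])
if __name__=="__main__":
    P,R=tgt(h=.09); print(P); rel(P,R)
    P,R=tgt(); print(P)
E
python3 tgt.py
```

```text
[0.6038 0.2235 0.1991]
t 11.55 pos [ 0.5952 -0.2559  0.0335] d mm [ 236.0837 -417.3612 -165.6819] w [-0.245  -0.3628 -1.172 ] F [-0.048  -0.4183  4.9939] M [0.088  0.1717 0.0645] op 0.021716817120901465 q [-0.4852  0.4244  1.5162 -0.      1.2005  0.5888]
[0.6079 0.1877 0.1167]
```

>>> step_arm --targets '[{"tx":0,"ty":0,"tz":-11,"ax":0,"ay":0,"az":0,"grip":255},{"tx":0,"ty":0,"tz":-30,"ax":0,"ay":0,"az":0,"grip":255},{"tx":0,"ty":0,"tz":-35,"ax":0,"ay":0,"az":0,"grip":255},{"tx":0,"ty":0,"tz":-35,"ax":0,"ay":0,"az":0,"grip":255},{"tx":0,"ty":0,"tz":-35,"ax":0,"ay":0,"az":0,"grip":255},{"tx":0,"ty":0,"tz":-20,"ax":0,"ay":0,"az":0,"grip":255},{"tx":17,"ty":-30,"tz":0,"ax":0,"ay":0,"az":0,"grip":255},{"tx":17,"ty":-30,"tz":0,"ax":0,"ay":0,"az":0,"grip":255},{"tx":17,"ty":-30,"tz":0,"ax":0,"ay":0,"az":0,"grip":255},{"tx":17,"ty":-30,"tz":0,"ax":0,"ay":0,"az":0,"grip":255},{"tx":17,"ty":-30,"tz":0,"ax":0,"ay":0,"az":0,"grip":255},{"tx":17,"ty":-30,"tz":0,"ax":0,"ay":0,"az":0,"grip":255},{"tx":17,"ty":-30,"tz":0,"ax":0,"ay":0,"az":0,"grip":255},{"tx":17,"ty":-30,"tz":0,"ax":0,"ay":0,"az":0,"grip":255},{"tx":17,"ty":-30,"tz":0,"ax":0,"ay":0,"az":0,"grip":255},{"tx":17,"ty":-30,"tz":0,"ax":0,"ay":0,"az":0,"grip":255},{"tx":17,"ty":-30,"tz":0,"ax":0,"ay":0,"az":0,"grip":255},{"tx":17,"ty":-30,"tz":0,"ax":0,"ay":0,"az":0,"grip":255},{"tx":17,"ty":-30,"tz":0,"ax":0,"ay":0,"az":0,"grip":255},{"tx":15,"ty":-27,"tz":0,"ax":0,"ay":0,"az":0,"grip":255}]'

```text
t: 13.55
tool_pos: [0.6032, 0.2249, 0.1993]
orientation: [-3.045, -0.773, 0.001]
force: [0.3, -0.1, -1.0]
opening: 0.0218
```

>>> step_arm --targets '[{"tx":0,"ty":0,"tz":0,"ax":-0.0245,"ay":-0.0363,"az":-0.1172,"grip":255},{"tx":0,"ty":0,"tz":0,"ax":-0.0245,"ay":-0.0363,"az":-0.1172,"grip":255},{"tx":0,"ty":0,"tz":0,"ax":-0.0245,"ay":-0.0363,"az":-0.1172,"grip":255},{"tx":0,"ty":0,"tz":0,"ax":-0.0245,"ay":-0.0363,"az":-0.1172,"grip":255},{"tx":0,"ty":0,"tz":0,"ax":-0.0245,"ay":-0.0363,"az":-0.1172,"grip":255},{"tx":0,"ty":0,"tz":0,"ax":-0.0245,"ay":-0.0363,"az":-0.1172,"grip":255},{"tx":0,"ty":0,"tz":0,"ax":-0.0245,"ay":-0.0363,"az":-0.1172,"grip":255},{"tx":0,"ty":0,"tz":0,"ax":-0.0245,"ay":-0.0363,"az":-0.1172,"grip":255},{"tx":0,"ty":0,"tz":0,"ax":-0.0245,"ay":-0.0363,"az":-0.1172,"grip":255},{"tx":0,"ty":0,"tz":0,"ax":-0.0245,"ay":-0.0363,"az":-0.1172,"grip":255},{"tx":0,"ty":0,"tz":0,"ax":0,"ay":0,"az":0,"grip":255},{"tx":0,"ty":0,"tz":0,"ax":0,"ay":0,"az":0,"grip":255},{"tx":0,"ty":0,"tz":0,"ax":0,"ay":0,"az":0,"grip":255}]'

```text
t: 14.85
tool_pos: [0.6039, 0.223, 0.1994]
orientation: [1.871, 2.094, -0.39]
force: [-0.2, -0.2, -0.8]
opening: 0.0218
```

```bash
python3 tgt.py; python3 - <<'E'
from fit import *
crop(S,280,130,440,250,5,"s8.png"); crop(T,215,125,335,235,5,"t8.png")
E
```

```text
[0.6038 0.2235 0.1991]
t 14.85 pos [0.6039 0.223  0.1994] d mm [ 0.6157 -0.0436  0.0525] w [-0.0009 -0.0011 -0.0031] F [-0.2324 -0.2115 -0.8209] M [ 0.2566 -0.0554  0.0646] op 0.021796299639749335 q [ 0.4852  0.413   1.271  -0.3826  1.6118  0.3868]
[0.6079 0.1877 0.1167]
```

View pics/s8.png

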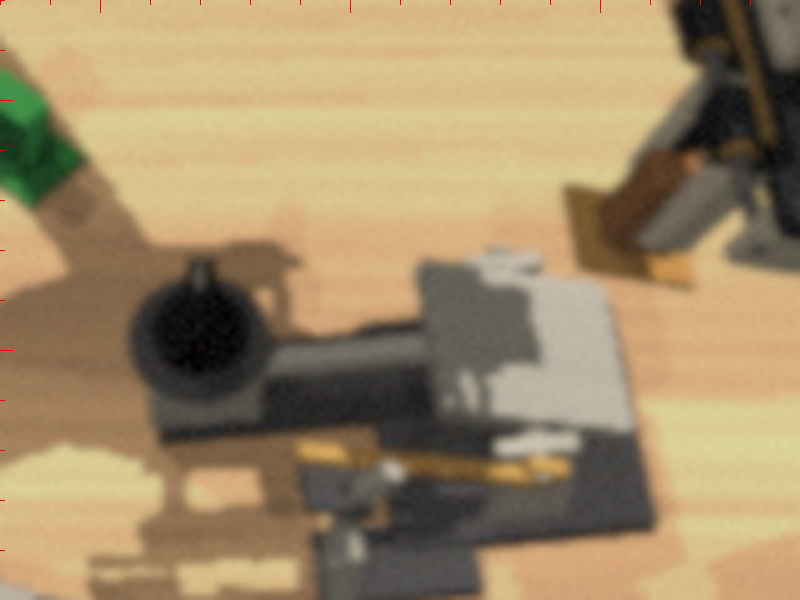

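View pics/t8.png

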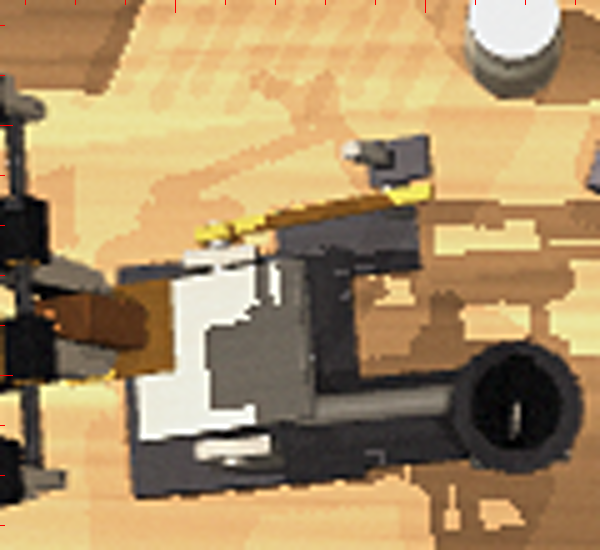

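>>> step_arm --targets '[{"tx":0.6,"ty":0,"tz":20,"ax":-0.001,"ay":-0.001,"az":-0.003,"grip":255},{"tx":0,"ty":0,"tz":25,"ax":0,"ay":0,"az":0,"grip":255},{"tx":0,"ty":0,"tz":20,"ax":0,"ay":0,"az":0,"grip":255},{"tx":0,"ty":0,"tz":12,"ax":0,"ay":0,"az":0,"grip":255},{"tx":0,"ty":0,"tz":5,"ax":0,"ay":0,"az":0,"grip":255},{"tx":0,"ty":0,"tz":0,"ax":0,"ay":0,"az":0,"grip":255},{"tx":0,"ty":0,"tz":0,"ax":0,"ay":0,"az":0,"grip":255},{"tx":0,"ty":0,"tz":0,"ax":0,"ay":0,"az":0,"grip":255}]'

```text
t: 15.75
tool_pos: [0.6082, 0.1917, 0.1252]
orientation: [1.863, 2.098, -0.389]
force: [0.4, -0.3, -2.0]
opening: 0.0215
```

```bash
sed -i 's/h=.09/h=0/' tgt.py; cat >> tgt.py <<'E'
    s=robot.read_state(); Rt=Ro.from_rotvec(s["orientation"]).inv(); print("Ftool",Rt.apply(s["force"]),"Mtool",Rt.apply(s["wrist_torque"]))
E
python3 tgt.py; python3 - <<'E'
from fit import *
crop(S,320,130,440,250,5,"s9.png"); crop(T,215,125,335,235,5,"t9.png")
E
```

```text
[0.6079 0.1877 0.1167]
t 15.75 pos [0.6082 0.1917 0.1252] d mm [-0.2637 -0.7685  9.4102] w [0.0026 0.0001 0.0025] F [ 0.4401 -0.2693 -1.9801] M [ 0.2956 -0.1082  0.009 ] op 0.021524657548427747 q [ 0.4427  0.4363  1.3805 -0.393   1.4702  0.3927]
[0.6079 0.1877 0.1167]
Ftool [0.5024 0.4024 1.9423] Mtool [-0.1341  0.2807  0.0493]
```

View pics/s9.png

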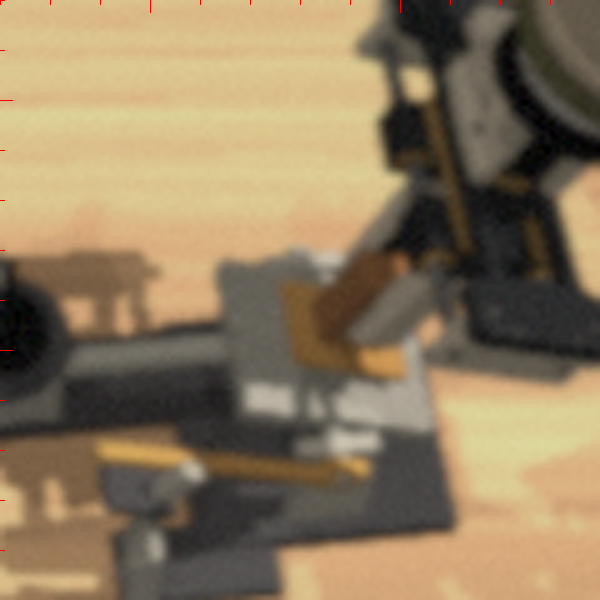

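View pics/t9.png

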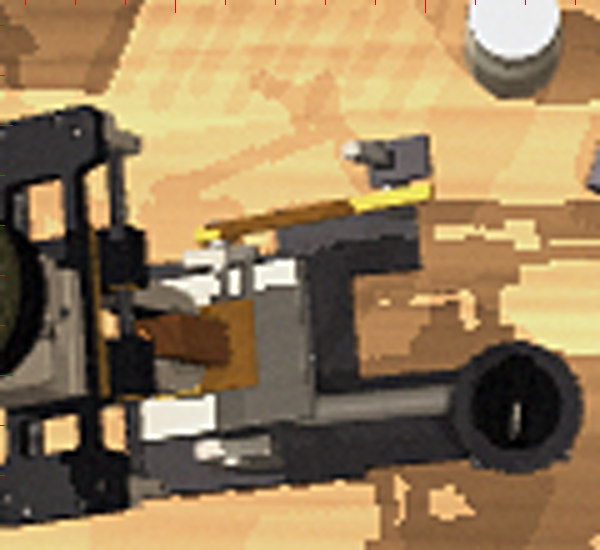

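>>> step_arm --targets '[{"tx":-0.2,"ty":-0.7,"tz":3,"ax":0.002,"ay":0,"az":0.002,"grip":255},{"tx":0,"ty":0,"tz":3,"ax":0,"ay":0,"az":0,"grip":255},{"tx":0,"ty":0,"tz":1,"ax":0,"ay":0,"az":0,"grip":255},{"tx":0,"ty":0,"tz":0,"ax":0,"ay":0,"az":0,"grip":255},{"tx":0,"ty":0,"tz":0,"ax":0,"ay":0,"az":0,"grip":255},{"tx":0,"ty":0,"tz":0,"ax":0,"ay":0,"az":0,"grip":255}]'

```text
t: 16.45
tool_pos: [0.6071, 0.188, 0.1174]
orientation: [1.866, 2.097, -0.394]
force: [0.5, -0.1, -0.9]
opening: 0.022
```

```bash
python3 tgt.py
```

```text
[0.6079 0.1877 0.1167]
t 16.45 pos [0.6071 0.188  0.1174] d mm [-0.1189  0.828   0.8257] w [-0.0016  0.0009  0.0012] F [ 0.476  -0.0897 -0.9458] M [ 0.2529 -0.0676  0.0671] op 0.02196610452734272 q [ 0.4381  0.4406  1.3902 -0.3934  1.4598  0.3951]
[0.6079 0.1877 0.1167]
Ftool [0.2479 0.4642 0.9231] Mtool [-0.1155  0.2432 -0.0231]
```

>>> step_arm --targets '[{"tx":0,"ty":0,"tz":0.5,"ax":0,"ay":0,"az":0,"grip":255},{"tx":0,"ty":0,"tz":0,"ax":0,"ay":0,"az":0,"grip":255},{"tx":0,"ty":0,"tz":0,"ax":0,"ay":0,"az":0,"grip":255}]'

```text
t: 16.75
tool_pos: [0.6072, 0.1879, 0.1173]
orientation: [1.866, 2.097, -0.393]
force: [-2.3, 0.4, 1.4]
opening: 0.0218
```

```bash
python3 tgt.py
```

```text
[0.6079 0.1877 0.1167]
t 16.75 pos [0.6072 0.1879 0.1173] d mm [-0.0547  0.6914  0.6942] w [-0.0012  0.0008  0.0011] F [-2.2525  0.3811  1.4212] M [ 0.1854  0.1605 -0.059 ] op 0.02181152335489369 q [ 0.4379  0.4405  1.3905 -0.3935  1.4592  0.3952]
[0.6079 0.1877 0.1167]
Ftool [ 0.0156 -2.1953 -1.5554] Mtool [ 0.1499  0.2029 -0.0017]
```

>>> step_arm --targets '[{"tx":0,"ty":0,"tz":0.5,"ax":0,"ay":0,"az":0,"grip":255},{"tx":0,"ty":0,"tz":0,"ax":0,"ay":0,"az":0,"grip":255},{"tx":0,"ty":0,"tz":0,"ax":0,"ay":0,"az":0,"grip":255}]'

```text
t: 17.05
tool_pos: [0.6074, 0.1879, 0.1172]
orientation: [1.866, 2.097, -0.393]
force: [-2.9, 0.7, 4.2]
opening: 0.0217
```

```bash
python3 tgt.py
```

```text
[0.6079 0.1877 0.1167]
t 17.05 pos [0.6074 0.1879 0.1172] d mm [-0.0269  0.4864  0.6244] w [-0.0007  0.0006  0.0009] F [-2.8808  0.7069  4.1599] M [ 0.1945  0.3745 -0.1784] op 0.021723651937662868 q [ 0.4377  0.4404  1.3907 -0.3935  1.4584  0.3952]
[0.6079 0.1877 0.1167]
Ftool [-0.7217 -2.7833 -4.2232] Mtool [0.3915 0.2368 0.0227]
```

>>> step_arm --targets '[{"tx":0,"ty":0,"tz":0.5,"ax":0,"ay":0,"az":0,"grip":255},{"tx":0,"ty":0,"tz":0,"ax":0,"ay":0,"az":0,"grip":255},{"tx":0,"ty":0,"tz":0,"ax":0,"ay":0,"az":0,"grip":255}]'

```text
t: 17.35
tool_pos: [0.6076, 0.1879, 0.1171]
orientation: [1.866, 2.097, -0.392]
force: [-2.3, 2.2, 6.6]
opening: 0.0218
```

```bash
python3 tgt.py
```

```text
[0.6079 0.1877 0.1167]
t 17.35 pos [0.6076 0.1879 0.1171] d mm [-0.0996  0.2836  0.5457] w [-0.0001  0.0003  0.0007] F [-2.2886  2.1544  6.5702] M [ 0.2298  0.4709 -0.2051] op 0.021820194154288337 q [ 0.4376  0.4404  1.3908 -0.3935  1.4576  0.3953]
[0.6079 0.1877 0.1167]
Ftool [-0.4353 -2.0254 -6.9825] Mtool [0.4862 0.283  0.0106]
```

>>> step_arm --targets '[{"tx":0,"ty":0,"tz":0.3,"ax":0,"ay":0,"az":0,"grip":255},{"tx":0,"ty":0,"tz":0,"ax":0,"ay":0,"az":0,"grip":255},{"tx":0,"ty":0,"tz":0,"ax":0,"ay":0,"az":0,"grip":255}]'

```text
t: 17.65
tool_pos: [0.6077, 0.188, 0.1171]
orientation: [1.866, 2.097, -0.391]
force: [-3.8, 2.7, 8.6]
opening: 0.0217
```

```bash
python3 tgt.py; python3 - <<'E'
from fit import *
crop(S,355,170,425,240,10,"s10.png"); crop(T,225,145,305,220,10,"t10.png")
E
```

```text
[0.6079 0.1877 0.1167]
t 17.65 pos [0.6077 0.188  0.1171] d mm [-0.1074  0.1978  0.5447] w [0.0002 0.0001 0.0007] F [-3.7642  2.7101  8.5998] M [ 0.3164  0.5464 -0.2589] op 0.021718973809416547 q [ 0.4375  0.4402  1.3909 -0.3935  1.4573  0.3953]
[0.6079 0.1877 0.1167]
Ftool [-0.5865 -3.4246 -9.1322] Mtool [0.5673 0.3777 0.034 ]
```

View pics/s10.png

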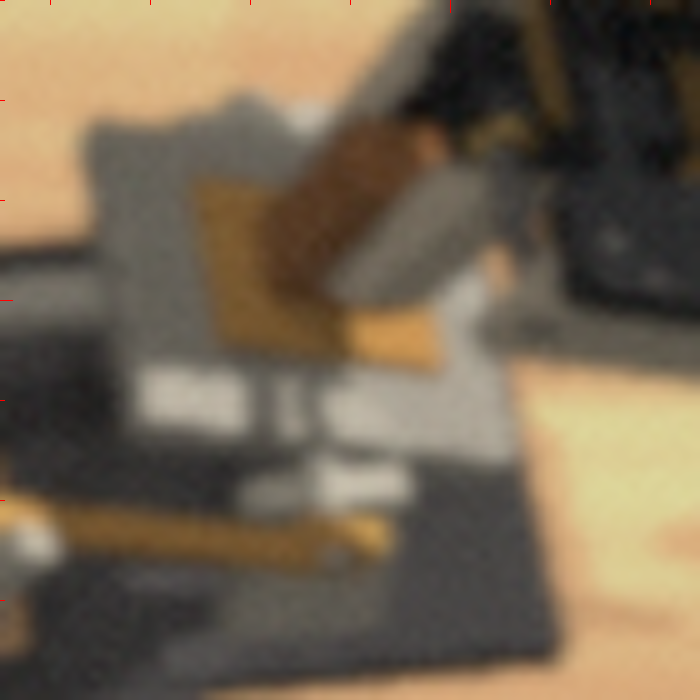

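View pics/t10.png

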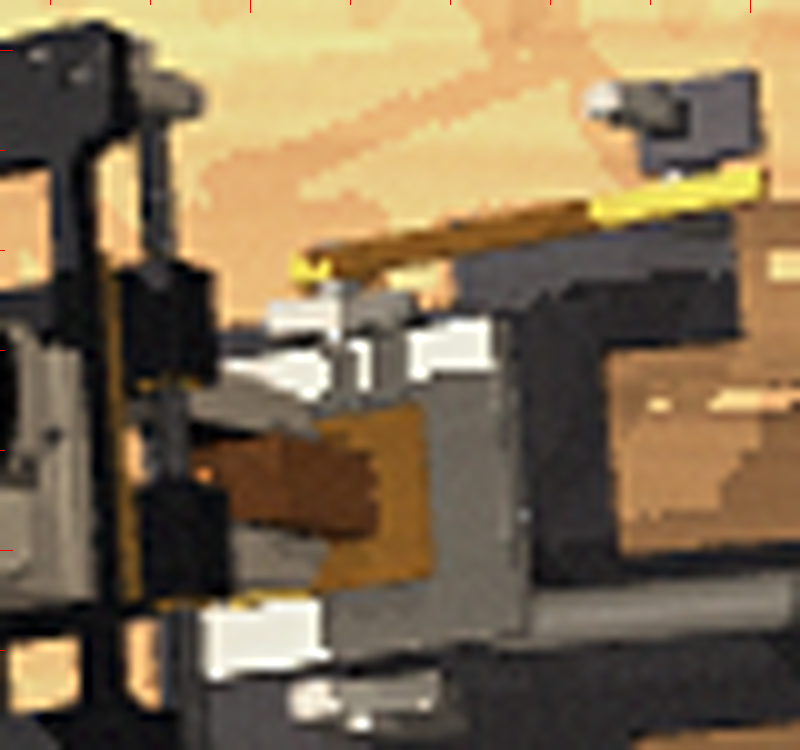

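>>> step_arm --targets '[{"tx":0,"ty":-0.4,"tz":0,"ax":0,"ay":0,"az":0,"grip":255},{"tx":0,"ty":0,"tz":0,"ax":0,"ay":0,"az":0,"grip":255},{"tx":0,"ty":0,"tz":0,"ax":0,"ay":0,"az":0,"grip":255}]'

```text
t: 18.05
tool_pos: [0.6076, 0.1879, 0.1171]
orientation: [1.866, 2.097, -0.39]
force: [-0.7, 1.8, 7.5]
opening: 0.0216
```

```bash
python3 tgt.py
```

```text
[0.6079 0.1877 0.1167]
t 18.05 pos [0.6076 0.1879 0.1171] d mm [-0.0931  0.2868  0.5159] w [ 0.0009 -0.      0.0005] F [-0.7304  1.8225  7.5343] M [ 0.3874  0.2705 -0.1403] op 0.021634896707368373 q [ 0.4376  0.4394  1.392  -0.3936  1.4564  0.3956]
[0.6079 0.1877 0.1167]
Ftool [-1.2882 -0.509  -7.6617] Mtool [0.2612 0.4162 0.039 ]
```

>>> step_arm --targets '[{"tx":0,"ty":0,"tz":0,"ax":0,"ay":0.01,"az":0,"grip":255},{"tx":0,"ty":0,"tz":0,"ax":0,"ay":0,"az":0,"grip":255},{"tx":0,"ty":0,"tz":0,"ax":0,"ay":0,"az":0,"grip":255}]'

```text
t: 18.35
tool_pos: [0.6077, 0.1876, 0.117]
orientation: [1.872, 2.103, -0.382]
force: [-0.6, 1.5, 6.0]
opening: 0.0217
```

```bash
python3 tgt.py
```

```text
[0.6079 0.1877 0.1167]
t 18.35 pos [0.6077 0.1876 0.117 ] d mm [0.1707 0.2797 0.3176] w [ 0.0007 -0.0097  0.0004] F [-0.5792  1.4632  5.9782] M [ 0.1662  0.0667 -0.    ] op 0.021672630403831918 q [ 0.4326  0.4348  1.3955 -0.3853  1.452   0.3898]
[0.6079 0.1877 0.1167]
Ftool [-0.9479 -0.4023 -6.0955] Mtool [ 0.0432  0.1729 -0.0183]
```

>>> step_arm --targets '[{"tx":0,"ty":0,"tz":0.4,"ax":0.004,"ay":0,"az":0,"grip":255},{"tx":0,"ty":0,"tz":0,"ax":0,"ay":0,"az":0,"grip":255},{"tx":0,"ty":0,"tz":0,"ax":0,"ay":0,"az":0,"grip":255},{"tx":0,"ty":0,"tz":0,"ax":0,"ay":0,"az":0,"grip":255}]'

```text
t: 18.75
tool_pos: [0.6078, 0.1876, 0.117]
orientation: [1.874, 2.104, -0.386]
force: [-1.2, 2.0, 8.7]
opening: 0.0221
```

```bash
python3 tgt.py
```

```text
[0.6079 0.1877 0.1167]
t 18.75 pos [0.6078 0.1876 0.117 ] d mm [0.1903 0.1279 0.2973] w [-0.0029 -0.0097  0.0003] F [-1.2385  1.9984  8.7062] M [ 0.1008  0.1176 -0.0442] op 0.022090992334161143 q [ 0.4319  0.4382  1.3911 -0.3839  1.4561  0.3886]
[0.6079 0.1877 0.1167]
Ftool [-1.459  -1.0255 -8.84  ] Mtool [ 0.114   0.1138 -0.0009]
```

>>> step_arm --targets '[{"tx":0,"ty":0,"tz":0,"ax":0,"ay":0,"az":0,"grip":255},{"tx":0,"ty":0,"tz":0,"ax":0,"ay":0,"az":0,"grip":255}]'

```text
t: 18.95
tool_pos: [0.6078, 0.1876, 0.117]
orientation: [1.874, 2.103, -0.386]
force: [-2.7, 2.3, 8.3]
opening: 0.0218
```

```bash
python3 tgt.py
```

```text
[0.6079 0.1877 0.1167]
t 18.95 pos [0.6078 0.1876 0.117 ] d mm [0.2026 0.1487 0.3044] w [-0.0029 -0.0097  0.0004] F [-2.7155  2.2896  8.3199] M [ 0.1182  0.138  -0.0361] op 0.02183531666124652 q [ 0.4319  0.4381  1.3911 -0.3839  1.4561  0.3886]
[0.6079 0.1877 0.1167]
Ftool [-0.8842 -2.4583 -8.661 ] Mtool [ 0.1277  0.1334 -0.0156]
```

```bash
python3 ov.py .413 .414 4; python3 - <<'E'
from fit import *
np.save("S2.npy",S["frame"]);np.save("T2.npy",T["frame"])
a=np.load("S1.npy").astype(float);b=S["frame"].astype(float);
crop(S,355,170,425,240,10,"s11.png")
E
python3 - <<'E'
from pf import *
run(np.load("S2.npy"),np.load("T2.npy"))
E
```

```text
[ 0.4151  0.4204 66.4133 85.4091  0.0555  0.3582  0.3822  0.1048  1.1076
  0.0963] diff thp-tht -0.0053 +- 0.0012 rms 4.88157968889516
```

View pics/ot4.png

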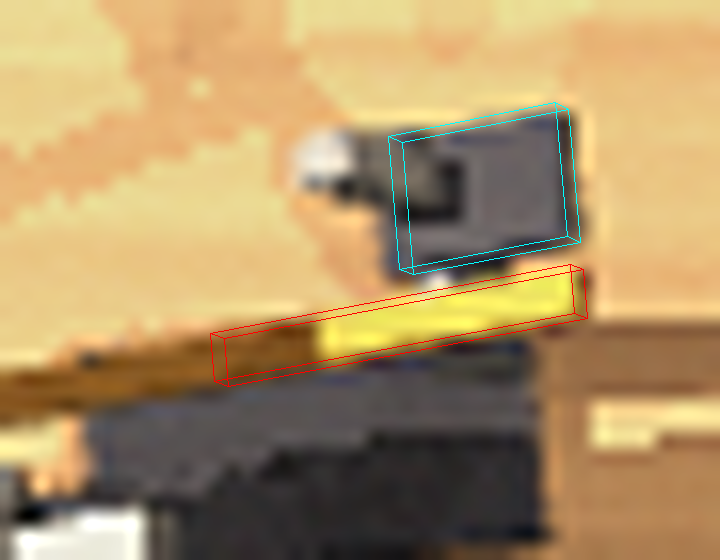

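View pics/os4.png

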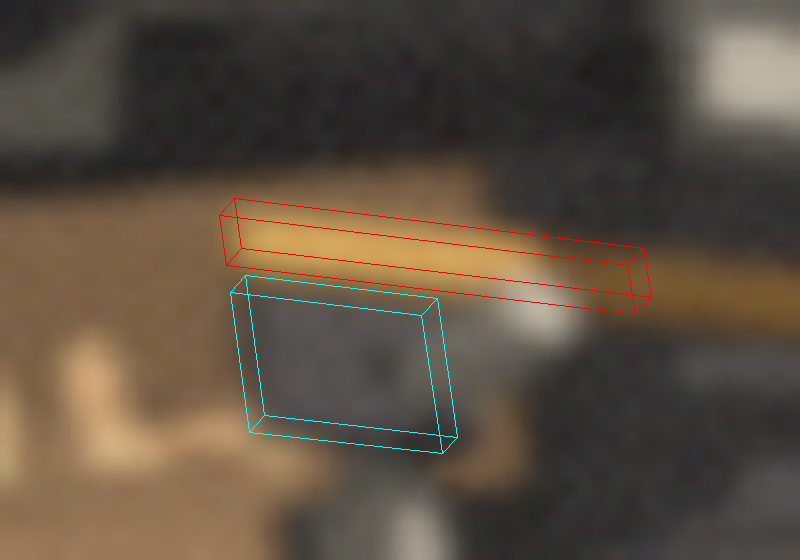

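View pics/s11.png

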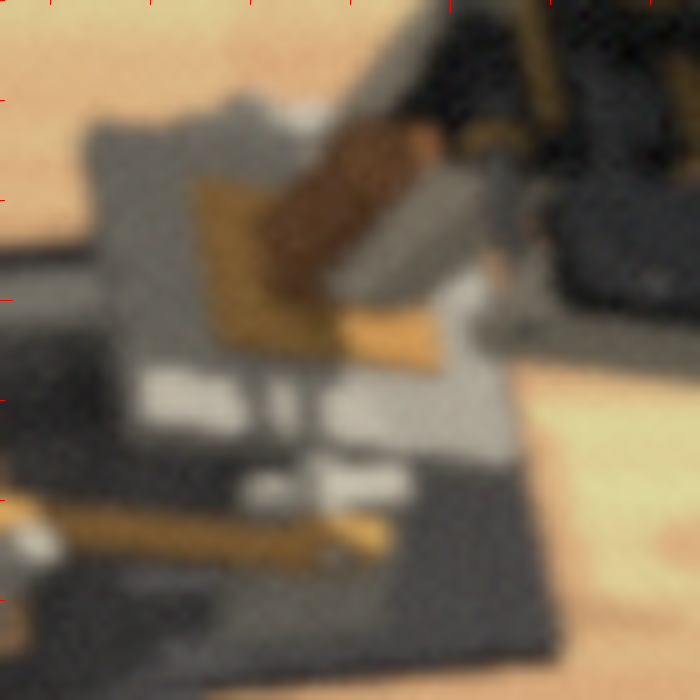

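```bash
python3 - <<'E'
from fit import *
p=np.load("p.npy"); S["frame"]=np.load("S2.npy");T["frame"]=np.load("T2.npy")
ims=[]
for c,off,(x0,y0,x1,y1) in((S,p[6:8],(355,170,425,240)),(T,p[4:6],(225,155,300,225))):
    s=8; im=cv2.resize(c["frame"][y0:y1,x0:x1],None,fx=s,fy=s,interpolation=cv2.INTER_CUBIC)
    for L,col in((tab,(0,255,0)),([(a*30,b*22.5,z) for z in(16,) for a,b in((1,1),(1,-1),(-1,-1),(-1,1))],(0,0,255))):
        q=(proj(c,rest(p,tilt(.405,L)))+off-[x0,y0])*s; cv2.polylines(im,[q.astype(int)],True,col,1)
    ims.append(cv2.copyMakeBorder(im,0,560-im.shape[0],0,0,0) if im.shape[0]<560 else im[:560])
cv2.imwrite("pics/fin.png",cv2.resize(np.hstack(ims),None,fx=.68,fy=.68))
E
```

```text
(no output)
```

View pics/fin.png

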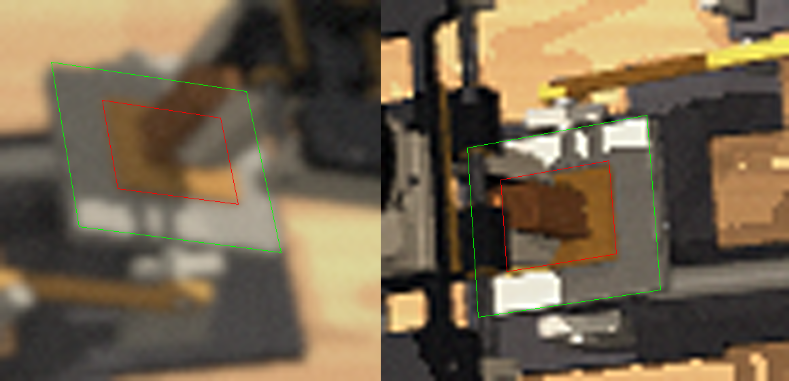

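>>> step_arm --targets '[{"tx":0,"ty":0,"tz":0.1,"ax":0,"ay":0,"az":0,"grip":255},{"tx":0,"ty":0,"tz":0,"ax":0,"ay":0,"az":0,"grip":255},{"tx":0,"ty":0,"tz":0,"ax":0,"ay":0,"az":0,"grip":255},{"tx":0,"ty":0,"tz":0,"ax":0,"ay":0,"az":0,"grip":255},{"tx":0,"ty":0,"tz":0,"ax":0,"ay":0,"az":0,"grip":255}]'

```text
t: 19.85
tool_pos: [0.6078, 0.1876, 0.117]
orientation: [1.874, 2.103, -0.386]
force: [-1.6, 1.9, 9.6]
opening: 0.0219
```

```bash
python3 tgt.py
```

```text
[0.6079 0.1877 0.1167]
t 19.85 pos [0.6078 0.1876 0.117 ] d mm [0.1953 0.1424 0.2598] w [-0.0029 -0.0097  0.0003] F [-1.6393  1.9089  9.6213] M [ 0.1457  0.1595 -0.1004] op 0.021926290299115702 q [ 0.4318  0.4382  1.3912 -0.384   1.456   0.3887]
[0.6079 0.1877 0.1167]
Ftool [-1.8573 -1.4362 -9.6637] Mtool [0.1696 0.1633 0.0363]
```

Steady, pressing with about 10 N. Handing in.

```bash
python3 -c "
from plant import robot
print(robot.close_job())"
```

```text
the job is handed in; nothing more can be done
None
```

I set the rest to its mark and handed the job in with the rectangular brass plate gripped and pressed flush on the middle of the sloped face, at 19.85 s.

- **Dial:** I turned it 0.90 rad clockwise in three steps, looking at the pointer before the last. The final camera fit puts the pointer 0.005 rad below the tab, or 0.001 to 0.010 rad across all my fits. My first corner estimate had called for about 0.04 rad more dial turn (0.94 rad); I went with the later, finer fits.
- **Grip and position:** The gripper still held the block at 21.9 mm opening with 35 N squeeze. The plate sits within about 2 mm of the face's middle, judged from an overlay on both camera views.
- **Flushness:** The first contact was on the downhill edge, so I eased the tilt by 0.01 rad. After that the contact moments put the push near the plate's centre, to within a few mm.
- **Push:** The last reading was 9.7 N along the face normal, or about 10 to 11 N on the face once the plate's weight is added. About 2 N of sideways friction was left.
- **Other things:** I planned every path clear of the disc, jar, bench block, brush, driver, bowl and green look-alikes. I did not check each of them in a final picture.

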